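# Gather the buffet beakers and bowls and set out the tray

## Robot

A 6-joint arm with a two-finger parallel gripper is mounted at the origin on the work surface. World frame = base frame: x ahead of the robot, y to its left, z up, the work surface at z = 0. Lengths are in m, angles in rad, forces in N, time in s.
With the tool pointing down it reaches from about 0.35 to 0.775 m from the base axis. Payload 5.5 kg.
Tool frame: the origin (TCP) lies midway between the tips of the shut fingers; the grasp point (between the pads) lies 19 mm behind it; z points along the fingers, x is the direction in which the jaws open and shut, and the axes are right-handed (so a half turn about z gives the same grasp; the last joint's range is limited). The gripper opens to 85 mm and grips with 20 to 120 N. Pads are 22 mm wide; open, the fingers measure 114 mm over their backs; the gripper's body (76 mm by 85 mm) begins 54 mm behind the grasp point. The pads swing forward as they close: fully open they stand 13 mm farther back than shut.
Start: joints at [1.008, 0.313, 0.046, 1.304, 0, 1.431], TCP at [0.236, 0.524, 0.231] pointing down, gripper open.
Joint ranges: [-2.76, 2.76], [-0.86, 1.69], [-1.03, 1.26], [-2.2, 2.34], [-1.47, 1.5], [-3.14, 3.14]. Speed limits (rad/s): [2.57, 2.57, 3.14, 3.14, 3.14, 3.14].

## Interface

Orientations are given as a unit quaternion [w, x, y, z].
In Python, from workcell import env gives the robot as it stands. The module is installed in compiled form; this text tells all that it offers.
- The arm moves only by the tool apply_moves, never from a script. Its argument "moves" is a list of rows, each a list of 3 entries, a list of its own where there are three numbers: the shift along the tool's x, y, z in cm, then the turn about the tool's z in degrees, then the opening, from 0 (shut) to 1 (fully open). In form: [[[x, y, z], yaw, gripper], ...]. A call has exactly 10 rows; each row is the pose to reach, as a shift and turn from the pose commanded when the call began, along the tool's axes at that moment; what a row does not reach only later rows make up. A row lasts 1/8 s, in which the tool goes at most 62.5 mm and 10.7 degrees, less where a joint would pass 70% of its speed; a pose out of reach is approached as far as the arm can. A call with a gripper value outside its range is refused whole. The fingers move at their own pace and stop on an object; "squeeze" is the grip in N (left out, the last holds). Time passes only in rows, so rows that repeat a pose let the fingers close, or fill a call up. It gives the time, the measured TCP pose, the force and the opening at its end, in the units of the state.
- env.get_state(): the state, without advancing time (a new reading comes with each control period).
- env.read_camera(name): name is "scene" or "top" or "wrist"; returns a dict with "pixels" (400x640x3 uint8, red, green, blue), "fov_y" (degrees; the focal length in pixels is half the picture's height over the tangent of half this angle, whatever the lens; pixels are square), "cx", "cy" (the principal point, pixels), "world_from_camera" (4x4, takes a point from camera to world coordinates); the wrist camera has in their place "hand_eye" (4x4, takes a point from camera to tool coordinates, whose origin is the TCP and whose axes are the tool frame's). Camera axes: x right, y down, z forward; pixel columns grow to the right and rows downward; lengths in m; the calibration is good to about 2 mm. The wrist camera is an equidistant fisheye: a pixel r from the principal point sees the ray r / f radians off the axis. A picture is of the moment at which its call begins: read the wrist's pose just before it. There is no depth.
- env.hand_in(): hands the job in, once; it reports no verdict.
The state is a dict: "clock": time; "joint_pos": joint angles; "qvel": joint speeds; "tau": joint torques, N m; "tcp_pos": TCP position; "orientation": TCP orientation; "wrist_force": force on the tool from outside, world axes, zero at the start; "ft_torque": the same for the moment, N m; "finger_gap": finger opening in m.
Only numpy, scipy, OpenCV 4.12 (cv2) and the standard library are available. Lean on these libraries where they do the work, as an engineer would, in place of code of your own. Each camera call takes 0.05 s, during which the arm holds its last target.

## Task

Tidy the breakfast buffet: nest all the stray white beakers into the beaker standing in the wooden tray, and all the stray small white bowls into the bowl standing in it, so that there is one upright, fully nested stack of beakers and, apart from it, one of bowls. Only then push the loaded tray across the table, without lifting it, until it lies centred on the dark place mat and square with it, both stacks still standing in it. Leave everything else on the table where it is.

Things in the scene. Friction and masses are not known exactly. Their poses are not given: they have to be found in the camera images.
- mat: Flat dark grey place mat on the table, 200 mm (its x) by 320 mm (its y), with no thickness that matters (the tray slides over it freely). Origin at its centre on the table; x along its short side, y along its long side, z up. Fixed; its place and turn vary.
- tray: Loose wooden serving tray, 160 mm (its x) by 280 mm (its y), low walls 30 mm high and 6 mm thick, floor 6 mm thick, about 0.4 kg (all stacks in it: up to about 0.9 kg more). Origin at the centre of its underside; y along its long side, z up. It stands to the left of the mat.
- beaker_0: White ceramic beaker already standing at one end of the tray (all beakers are alike): round, conical, 70 mm tall, outer diameter 44 mm at the foot, 68 mm at the rim, wall 2.5 mm, inside floor 24 mm above the foot; a nested beaker stands 24 mm above the one it is in, about 1.5 mm play all round. About 90 g. Origin at the centre of its underside, z up to the mouth.
- bowl_0: Small white ceramic bowl already standing at the other end of the tray (all bowls are alike): round, conical, 36 mm tall, outer diameter 34 mm at the foot, 54 mm at the rim, wall 2.5 mm, inside floor 15 mm above the foot; a nested bowl stands 15 mm above the one it is in, about 1.6 mm play all round. About 60 g. Origin at the centre of its underside, z up to the mouth.
- beaker_1: A stray beaker, the same as beaker_0, standing upright on the table among the other strays to the right of the tray; may be absent (3 or 4 stray beakers are present). Origin at the centre of its underside.
- beaker_2: A stray beaker, the same as beaker_0, standing upright on the table among the other strays to the right of the tray; may be absent (3 or 4 stray beakers are present). Origin at the centre of its underside.
- beaker_3: A stray beaker, the same as beaker_0, standing upright on the table among the other strays to the right of the tray; may be absent (3 or 4 stray beakers are present). Origin at the centre of its underside.
- beaker_4: A stray beaker, the same as beaker_0, standing upright on the table among the other strays to the right of the tray; may be absent (3 or 4 stray beakers are present). Origin at the centre of its underside.
- bowl_1: A stray bowl, the same as bowl_0, standing upright on the table among the other strays to the right of the tray; may be absent (2 or 3 stray bowls are present). Origin at the centre of its underside.
- bowl_2: A stray bowl, the same as bowl_0, standing upright on the table among the other strays to the right of the tray; may be absent (2 or 3 stray bowls are present). Origin at the centre of its underside.
- bowl_3: A stray bowl, the same as bowl_0, standing upright on the table among the other strays to the right of the tray; may be absent (2 or 3 stray bowls are present). Origin at the centre of its underside.
- mill: Bystander, stays where it is: dark wooden pepper mill, 48 mm across, 112 mm tall. Origin at its underside.
- jam: Bystander, stays where it is: amber glass jam jar, 58 mm across, 80 mm tall. Origin at its underside.
- mug: Bystander, stays where it is: blue mug with a handle, 76 mm across, 90 mm tall; not one of the beakers. Origin at its underside.
- shaker: Bystander, stays where it is: clear glass sugar jar with a steel cap, 60 mm across, 120 mm tall. Origin at its underside.
- spoon: Bystander, stays where it is: spoon with a wooden handle and a steel bowl, lying on the table, about 200 mm long. Origin at its underside.
- plate: Bystander, stays where it is: white plate of 160 mm with a roll on it, about 60 mm tall. Origin at its underside.
Not all that is in view belongs to the job. What is shaped like the beaker_4 but blue or turquoise is not meant.

How it is judged:
On the way, in this order (a step that is already met when the one before it is completed fails the run):
1. all beakers nested in one stack and all bowls in another, in the tray (angle between each of beaker_0, beaker_1, beaker_2, beaker_3, beaker_4, bowl_0, bowl_1, bowl_2, bowl_3's own z axis and vertical below 0.12 rad and z of each of beaker_0, beaker_1, beaker_2, beaker_3, beaker_4 in the frame of tray below 0.108 m and x of beaker_0 in the frame of tray between -0.06 and 0.06 m and y of beaker_0 in the frame of tray between -0.12 and 0.12 m and linear speed of each of beaker_0, beaker_1, beaker_2, beaker_3, beaker_4, bowl_0, bowl_1, bowl_2, bowl_3 below 0.03 m/s and horizontal distance between each of beaker_1, beaker_2, beaker_3, beaker_4 and beaker_0 below 0.007 m and z of each of bowl_0, bowl_1, bowl_2, bowl_3 in the frame of tray below 0.057 m and x of bowl_0 in the frame of tray between -0.06 and 0.06 m and y of bowl_0 in the frame of tray between -0.12 and 0.12 m and horizontal distance between each of bowl_1, bowl_2, bowl_3 and bowl_0 below 0.007 m and horizontal distance between beaker_0 and bowl_0 above 0.065 m), for 0.2 s.
2. the loaded tray lies on the mat, centred and square (horizontal distance between tray and mat below 0.02 m and angle between the x axis of tray and the x axis of mat, either way round below 0.14 rad and height (world z) of tray below 0.006 m and angle between tray's own z axis and vertical below 0.05 rad), for 0.2 s.
At the end, for the whole second after the job is handed in: All beakers upright, nested, axes within 7 mm of beaker_0; all bowls likewise with bowl_0; top beaker foot under 108 mm, top bowl foot under 57 mm above the tray underside; stacks in the tray, over 65 mm apart; tray flat, centre within 20 mm and sides within 0.14 rad of the mat; all at rest (all of step 1 and all of step 2 and linear speed of tray below 0.02 m/s); the robot touches nothing.
It fails at once if the tray is lifted off the table (height (world z) of tray above 0.02 m).
It fails at once if something else on the table is disturbed (moved more than 30 mm) (distance of any of mill, jam, mug, shaker, spoon, plate from where it was at the start of the episode above 0.03 m).
Of beaker_1, beaker_2, beaker_3, beaker_4 only 3 to 4 are there at a start; the rules pass over those that are not, and their reading is None.
Of bowl_1, bowl_2, bowl_3 only 2 to 3 are there at a start; the rules pass over those that are not, and their reading is None.
At some moment in a run one of tray may be knocked a few centimetres aside while the robot is not near it.
It also fails if it takes over 210 s, if anything falls off the work surface, if the arm or the gripper's body presses on something with over 40 N, if the wrist force passes 120 N, or if a joint passes its speed limit or range.

## Working session

There is one attempt and no reset: what is moved stays moved. The work goes in short steps, Python scripts to look and compute and a tool call to move; the robot and the scene stay as the last step left them, time stands still between calls to the robot, and variables do not carry over. Pictures are saved under pics/ and viewed, and the job is handed in when it is done.

Besides the shell and the picture viewer there is one more tool, called after "Call:" as name(argument=value, ...) on one line, values as JSON. apply_moves: Moves the arm, as the interface text tells. Its arguments: {"type":"object","properties":{"moves":{"type":"array","items":{"type":"array"}},"squeeze":{"type":"number"}},"required":["moves"]}

```bash
mkdir -p pics
cat > h.py <<'E'
import numpy as np, cv2
from workcell import env
def snap(name, fn):
    r=env.read_camera(name); np.savez('pics/'+fn+'.npz',**{k:v for k,v in r.items()})
    cv2.imwrite('pics/'+fn+'.png',r['pixels'][:,:,::-1]); return r
def ray(c,u,v):
    f=200/np.tan(np.radians(float(c['fov_y']))/2); T=np.array(c['world_from_camera'])
    d=T[:3,:3]@np.array([(u-c['cx'])/f,(v-c['cy'])/f,1]); return T[:3,3],d
def atz(c,u,v,z):
    o,d=ray(c,u,v); return o+d*(z-o[2])/d[2]
E
python3 - <<'E'
from h import *
for n in ['scene','top','wrist']:
    r=snap(n,n+'0'); print(n,r['fov_y'],r['cx'],r['cy'],np.round(r.get('world_from_camera',r.get('hand_eye')),3).tolist())
print(env.get_state())
E
```

```text
scene 51.230844277891585 313.70340879910566 203.84965394029086 [[-0.381, 0.693, -0.612, 1.251], [0.924, 0.275, -0.265, 0.323], [-0.015, -0.667, -0.745, 0.921], [0.0, 0.0, 0.0, 1.0]]
top 52.42389721406286 312.12977010320304 198.86325153139973 [[0.028, -0.996, 0.081, 0.447], [-1.0, -0.028, 0.003, 0.002], [-0.001, -0.081, -0.997, 1.134], [0.0, 0.0, 0.0, 1.0]]
wrist 65.70646984690485 320.9047092676497 197.06974833875742 [[1.0, 0.001, -0.0, -0.001], [-0.001, 0.965, 0.264, -0.067], [0.0, -0.264, 0.965, -0.142], [0.0, 0.0, 0.0, 1.0]]
{'clock': 0.15, 'joint_pos': array([ 1.00839962e+00,  3.13866701e-01,  4.52429041e-02,  1.30360134e+00,
       -4.60206184e-05,  1.43121514e+00]), 'qvel': array([-3.43191690e-04, -3.28209177e-03,  3.52696770e-03,  1.67578197e-04,
       -1.86869049e-03, -5.58387644e-05]), 'tau': array([ 1.54279896e-03, -4.81064987e+01,  2.98814785e+01,  1.39410791e-02,
       -1.31367383e-04, -7.03184838e-06]), 'tcp_pos': array([0.23574463, 0.52403097, 0.23059285]), 'orientation': array([ 3.21547036e-04,  8.39740704e-01,  5.42987145e-01, -6.38363770e-04]), 'wrist_force': array([-0.48123826, -0.04839314, -0.21291723]), 'ft_torque': array([-0.01463508, -0.0001925 ,  0.03734444]), 'finger_gap': 0.08537769275142411}
```

View pics/top0.png

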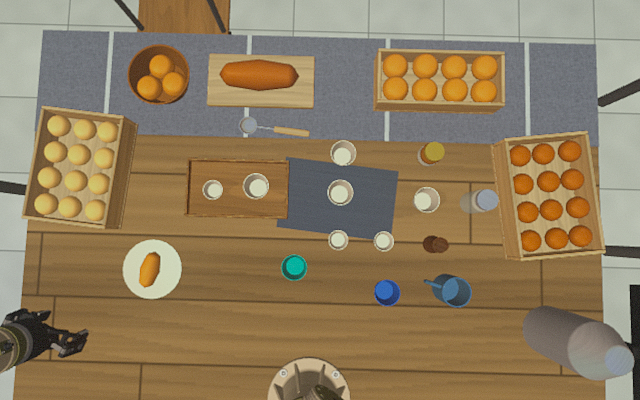

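View pics/scene0.png

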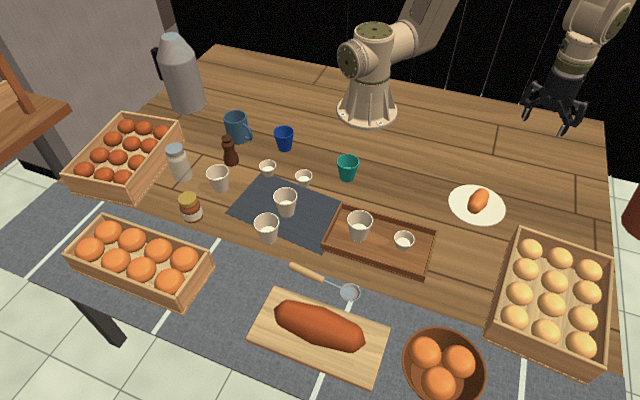

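Run:
```python
import cv2
a=cv2.imread('pics/top0.png')
cv2.imwrite('pics/t0a.png',cv2.resize(a[135:265,180:310],None,fx=4.5,fy=4.5,interpolation=cv2.INTER_CUBIC))
cv2.imwrite('pics/t0b.png',cv2.resize(a[130:260,270:450],None,fx=4.4,fy=4.4,interpolation=cv2.INTER_CUBIC))
```

```text
(no output)
```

View pics/t0a.png

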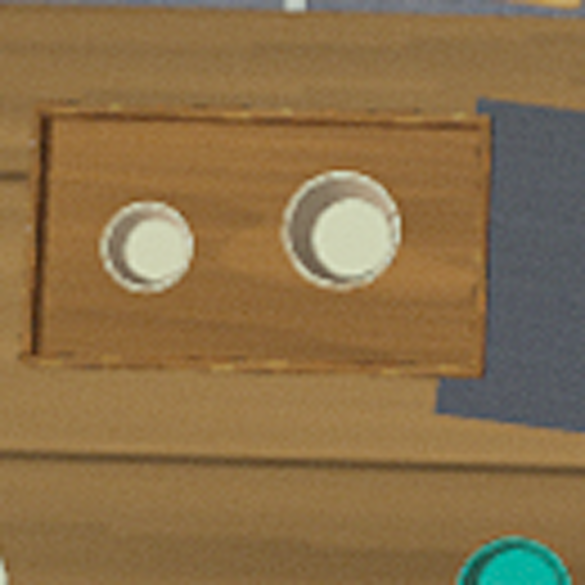

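View pics/t0b.png

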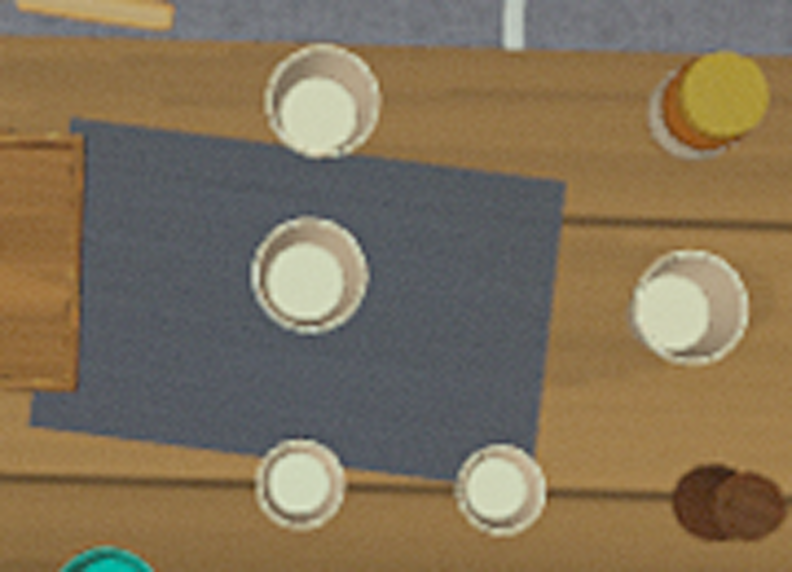

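```bash
cat > m.py <<'E'
from h import *
c=np.load('pics/top0.npz')
def A(x,y): return 180+(x+.5)/4.5-.5, 135+(y+.5)/4.5-.5
def B(x,y): return 270+(x+.5)/4.4-.5, 130+(y+.5)/4.4-.5
for n,p,z in [('bk0',A(342,230),.076),('bw0',A(147,247),.042),('bkA',B(323,101),.07),('bkB',B(310,275),.07),('bkC',B(691,307),.07),('bwD',B(301,484),.036),('bwE',B(501,490),.036)]:
    q=atz(c,*p,z); print(n,np.round(q,4))
print('mat');
M=[atz(c,*B(*p),0)[:2] for p in [(71,119),(566,183),(30,425)]]
print(np.round(M,4),np.linalg.norm(M[1]-M[0]),np.linalg.norm(M[2]-M[0]),'center',(M[1]+M[2])/2,'yaw',np.degrees(np.arctan2(*(M[0]-M[1])[::-1]))-90,np.degrees(np.arctan2(*(M[0]-M[2])[::-1])))
T=[atz(c,*A(*p),0.03)[:2] for p in [(40,107),(491,116),(484,376),(22,367)]]
print('tray',np.round(T,4),np.mean(T,0),[np.linalg.norm(T[i]-T[i-1]) for i in range(4)])
d=T[0]-T[1];print(np.degrees(np.arctan2(d[1],d[0]))-90);d=T[3]-T[2];print(np.degrees(np.arctan2(d[1],d[0]))-90)
d=T[1]-T[2];print(np.degrees(np.arctan2(d[1],d[0])));d=T[0]-T[3];print(np.degrees(np.arctan2(d[1],d[0])))
E
python3 m.py
```

```text
bk0 [0.5629 0.1545 0.076 ]
bw0 [0.5532 0.2761 0.042 ]
bkA [ 0.6584 -0.0729  0.07  ]
bkB [ 0.5529 -0.0674  0.07  ]
bkC [ 0.54   -0.2952  0.07  ]
bwD [ 0.4278 -0.067   0.036 ]
bwE [ 0.4275 -0.1892  0.036 ]
mat
[[ 0.6562  0.0836]
 [ 0.6235 -0.2344]
 [ 0.4596  0.1031]] 0.31970240357501584 0.19759552276641915 center [ 0.54153722 -0.06567283] yaw -5.864904173184129 -5.654394246177268
tray [[0.6384 0.3486]
 [0.6405 0.0729]
 [0.4818 0.072 ]
 [0.4795 0.3511]] [0.56005423 0.21117831] [np.float64(0.1589910703379596), np.float64(0.2756675112125755), np.float64(0.15871291775039886), np.float64(0.27913501135680524)]
0.4275696969585425
0.4757513575715109
0.3347983030190049
-0.9147132457330491
```

```bash
cat >> h.py <<'E'
def R():
    w,x,y,z=env.get_state()['orientation']
    from scipy.spatial.transform import Rotation as Ro
    return Ro.from_quat([x,y,z,w]).as_matrix()
def to(x,y,z,yaw=None):
    s=env.get_state(); r=R(); d=r.T@(np.array([x,y,z])-s['tcp_pos'])*100
    cy=np.degrees(np.arctan2(r[1,0],r[0,0]))
    print('t',round(s['clock'],2),'tcp',np.round(s['tcp_pos'],4),'yaw',round(cy,2),'shift cm',np.round(d,2),'turn',None if yaw is None else round(cy-yaw,2),'F',np.round(s['wrist_force'],1),'gap',round(s['finger_gap'],4),'tilt',round(np.degrees(np.arccos(-r[2,2])),2))
E
python3 -c "
from h import *
to(.553,-.067,.2,0)
c=np.load('pics/top0.npz')
print(atz(c,433,153,.08),atz(c,487,199,.12),atz(c,470,200,0),atz(c,441,245,.112))"
```

```text
t 0.15 tcp [0.2357 0.524  0.2306] yaw 65.77 shift cm [-40.88  53.18   3.11] turn 65.77 F [-0.5 -0.  -0.2] gap 0.0854 tilt 0.08
[ 0.66180067 -0.30843255  0.08      ] [ 0.54073392 -0.43215745  0.12      ] [ 0.5477521  -0.43599439  0.        ] [ 0.4228387  -0.31985123  0.112     ]
```

Call:
apply_moves(moves=[[[-4,5.3,0],10,1],[[-8,10.6,0],20,1],[[-12,15.9,0],30,1],[[-16,21.2,0],40,1],[[-20,26.5,0],50,1],[[-24,31.8,0],60,1],[[-28,37.1,0],65.8,1],[[-32,42.4,0],65.8,1],[[-36,47.7,0],65.8,1],[[-40.9,53.2,0],65.8,1]], squeeze=25)

```text
clock: 1.4
tcp_pos: [0.534, -0.0272, 0.2311]
orientation: [-0.0, 1.0, -0.0, 0.0]
wrist_force: [-0.2, 0.5, 0.6]
finger_gap: 0.0852
```

```bash
cat >> h.py <<'E'
def wr(u,v,z,c,tcp,r):
    f=200/np.tan(np.radians(float(c['fov_y']))/2)
    dx,dy=u-c['cx'],v-c['cy']; rr=np.hypot(dx,dy); th=rr/f
    d=np.array([np.sin(th)*dx/rr,np.sin(th)*dy/rr,np.cos(th)]); H=np.array(c['hand_eye'])
    o=r@H[:3,3]+tcp; d=r@H[:3,:3]@d
    return o+d*(z-o[2])/d[2]
E
python3 -c "
from h import *
to(.553,-.067,.2,0)
s=env.get_state(); c=snap('wrist','w1'); np.savez('pics/w1p.npz',t=s['tcp_pos'],r=R())
to(.553,-.067,.045,0)"
```

```text
t 1.4 tcp [ 0.534  -0.0272  0.2311] yaw -0.03 shift cm [1.9  3.98 3.11] turn -0.03 F [-0.2  0.5  0.6] gap 0.0852 tilt 0.02
t 1.45 tcp [ 0.5375 -0.034   0.2305] yaw -0.36 shift cm [ 1.52  3.21 18.57] turn -0.36 F [ 5.  -4.3  0.6] gap 0.0856 tilt 0.3
```

View pics/w1.png

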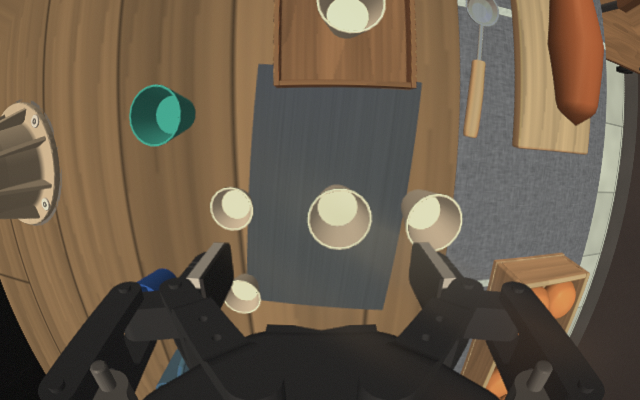

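```bash
python3 -c "
from h import *
c=np.load('pics/w1.npz');p=np.load('pics/w1p.npz')
for u,v,z in [(339,218,.07),(434,222,.07),(351,5,.076),(232,208,.036)]: print(wr(u,v,z,c,p['t'],p['r']))"
```

```text
[ 0.55204531 -0.06738871  0.07      ]
[ 0.65678096 -0.07381662  0.07      ]
[0.56334273 0.1479878  0.076     ]
[ 0.42918957 -0.06678068  0.036     ]
```

Call:
apply_moves(moves=[[[0,0,0],0,1],[[0,0,2],0,1],[[0,0,4],0,1],[[0,0,6],0,1],[[0,0,8],0,1],[[0,0,10],0,1],[[0,0,10],0,1],[[0,0,10],0,1],[[0,0,10],0,1],[[0,0,10],0,1]])

```text
clock: 2.7
tcp_pos: [0.5339, -0.0252, 0.1321]
orientation: [0.0, 1.0, -0.0, 0.001]
wrist_force: [-0.6, -0.3, 0.3]
finger_gap: 0.0855
```

```bash
python3 -c "
from h import *
to(.5525,-.0674,.042,0)"
```

```text
t 2.7 tcp [ 0.5339 -0.0252  0.1321] yaw -0.02 shift cm [1.85 4.22 9.01] turn -0.02 F [-0.6 -0.3  0.3] gap 0.0855 tilt 0.08
```

Call:
apply_moves(moves=[[[0.9,2.1,0],0,1],[[1.85,4.2,0],0,1],[[1.85,4.2,0],0,1],[[1.85,4.2,2],0,1],[[1.85,4.2,4],0,1],[[1.85,4.2,6],0,1],[[1.85,4.2,8],0,1],[[1.85,4.2,8.9],0,1],[[1.85,4.2,8.9],0,0.6],[[1.85,4.2,8.9],0,0.6]])

```text
clock: 3.95
tcp_pos: [0.5524, -0.0674, 0.0431]
orientation: [0.0, 1.0, -0.0, 0.001]
wrist_force: [0.2, -0.5, -1.0]
finger_gap: 0.0651
```

Call:
apply_moves(moves=[[[0,0,0],0,0.5],[[0,0,0],0,0.5],[[0,0,0],0,0.5],[[0,0,0],0,0.5],[[0,0,-1],0,0.5],[[0,0,-3],0,0.5],[[0,0,-6],0,0.5],[[0,0,-10],0,0.5],[[0,0,-14],0,0.5],[[0,0,-16],0,0.5]])

```text
clock: 5.2
tcp_pos: [0.5526, -0.0674, 0.2054]
orientation: [0.0, 1.0, -0.0, 0.002]
wrist_force: [0.4, 0.2, -0.7]
finger_gap: 0.0651
```

```bash
python3 -c "
from h import *
to(.5629,.1545,.2,0)
s=env.get_state(); c=snap('wrist','w2'); snap('top','t2');np.savez('pics/w2p.npz',t=s['tcp_pos'],r=R())"
```

```text
t 5.2 tcp [ 0.5526 -0.0674  0.2054] yaw -0.02 shift cm [  1.02 -22.19   0.52] turn -0.02 F [ 0.4  0.2 -0.7] gap 0.0651 tilt 0.2
```

View pics/w2.png

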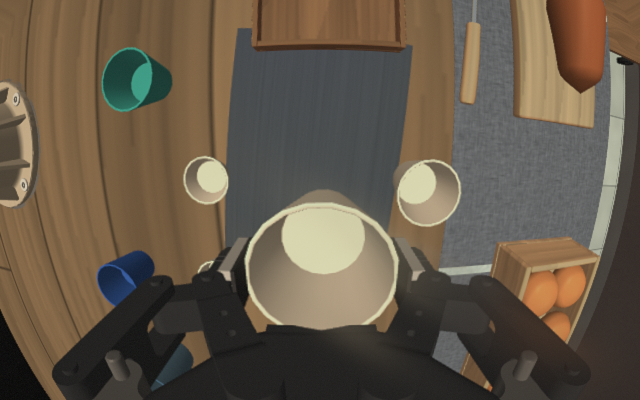

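```bash
python3 -c "
from h import *
c=np.load('pics/w2.npz');p=np.load('pics/w2p.npz')
for dz in (.02,.027): print(p['t'],wr(322,267,p['t'][2]+dz,c,p['t'],p['r']))
for v in (203,331): print(wr(322,v,p['t'][2]+.025,c,p['t'],p['r']))"
```

```text
[ 0.55262296 -0.06740707  0.20537411] [ 0.55188702 -0.06684294  0.22537411]
[ 0.55262296 -0.06740707  0.20537411] [ 0.551816   -0.06307431  0.23237411]
[ 0.55179424 -0.03572623  0.23037411]
[ 0.55190431 -0.09980847  0.23037411]
```

Call:
apply_moves(moves=[[[0.2,-4,0],0,0.5],[[0.4,-8,0],0,0.5],[[0.6,-12,0],0,0.5],[[0.8,-16,0],0,0.5],[[1,-20,0],0,0.5],[[1,-22.2,0],0,0.5],[[1,-22.2,0],0,0.5],[[1,-22.2,1],0,0.5],[[1,-22.2,1],0,0.5],[[1,-22.2,1],0,0.5]])

```text
clock: 6.55
tcp_pos: [0.5618, 0.1539, 0.192]
orientation: [0.0, 1.0, -0.001, -0.0]
wrist_force: [-0.5, 0.3, -0.5]
finger_gap: 0.0649
```

```bash
python3 -c "
from h import *
to(.5629,.1545,.073,0)
s=env.get_state(); c=snap('wrist','w3'); snap('top','t3');snap('scene','s3');np.savez('pics/w3p.npz',t=s['tcp_pos'],r=R())
a=cv2.imread('pics/t3.png');cv2.imwrite('pics/t3a.png',cv2.resize(a[135:265,180:310],None,fx=4.5,fy=4.5,interpolation=cv2.INTER_CUBIC))"
```

```text
t 6.55 tcp [0.5618 0.1539 0.192 ] yaw -0.1 shift cm [ 0.12 -0.06 11.9 ] turn -0.1 F [-0.5  0.3 -0.5] gap 0.0649 tilt 0.04
```

View pics/w3.png

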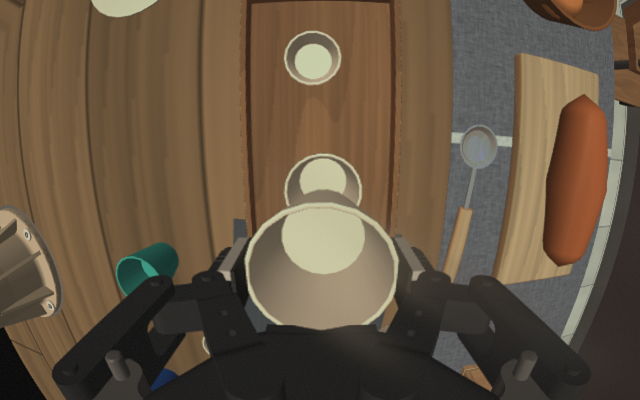

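View pics/t3a.png

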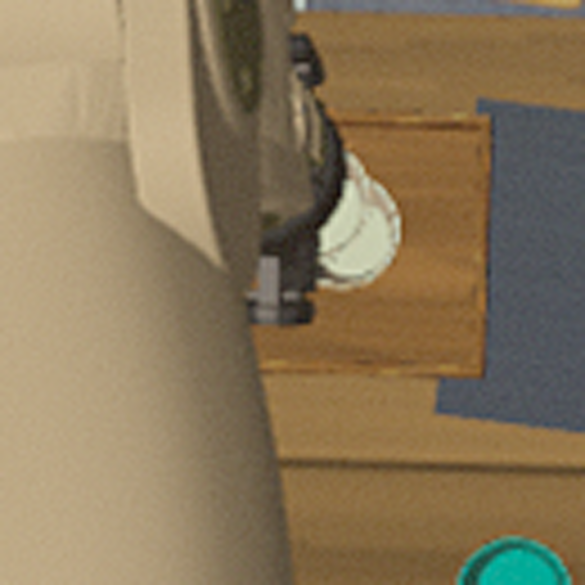

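```bash
python3 -c "
from h import *
c=np.load('pics/w3.npz');p=np.load('pics/w3p.npz')
for u,v,z in [(323,154,.076),(285,188,.076),(361,188,.076),(313,57,.042)]: print(wr(u,v,z,c,p['t'],p['r']))
print(p['t'],wr(322,267,p['t'][2]+.02,c,p['t'],p['r']))"
```

```text
[0.56263226 0.18683132 0.076     ]
[0.52995172 0.15757145 0.076     ]
[0.5954242  0.15751741 0.076     ]
[0.55365007 0.27480544 0.042     ]
[0.56179746 0.15390516 0.19197538] [0.56115786 0.15444032 0.21197538]
```

Call:
apply_moves(moves=[[[0.15,0.05,2],0,0.5],[[0.15,0.05,4],0,0.5],[[0.15,0.05,6],0,0.5],[[0.15,0.05,8],0,0.5],[[0.15,0.05,9.5],0,0.5],[[0.15,0.05,10.5],0,0.5],[[0.15,0.05,11.1],0,0.5],[[0.15,0.05,11.5],0,0.5],[[0.15,0.05,11.7],0,0.5],[[0.15,0.05,11.7],0,0.5]])

```text
clock: 7.95
tcp_pos: [0.5635, 0.1543, 0.0755]
orientation: [-0.0, 1.0, -0.0, 0.0]
wrist_force: [-0.2, 1.3, 0.1]
finger_gap: 0.0654
```

Call:
apply_moves(moves=[[[0,0,0],0,0.5],[[0,0,0],0,0.5],[[0,0,0],0,0.8],[[0,0,0],0,0.9],[[0,0,0],0,0.95],[[0,0,0],0,1],[[0,0,-2],0,1],[[0,0,-6],0,1],[[0,0,-10],0,1],[[0,0,-12],0,1]])

```text
clock: 9.2
tcp_pos: [0.5644, 0.1544, 0.198]
orientation: [-0.0, 1.0, -0.0, 0.002]
wrist_force: [0.4, -0.2, 0.4]
finger_gap: 0.0854
```

```bash
python3 -c "
from h import *
to(.6575,-.0735,.192,0)
s=env.get_state(); c=snap('wrist','w4'); np.savez('pics/w4p.npz',t=s['tcp_pos'],r=R())"
```

```text
t 9.2 tcp [0.5644 0.1544 0.198 ] yaw -0.02 shift cm [ 9.31 22.79  0.62] turn -0.02 F [ 0.4 -0.2  0.4] gap 0.0854 tilt 0.2
```

View pics/w4.png

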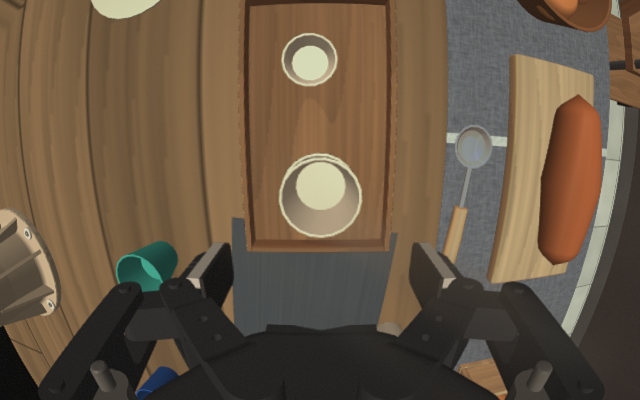

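Call:
apply_moves(moves=[[[2.1,5,0],0,1],[[4.2,10,0],0,1],[[6.3,15,0],0,1],[[8.4,20,0],0,1],[[9.3,22.8,0],0,1],[[9.3,22.8,2],0,1],[[9.3,22.8,6],0,1],[[9.3,22.8,9],0,1],[[9.3,22.8,9],0,1],[[9.3,22.8,9],0,1]])

```text
clock: 10.5
tcp_pos: [0.6568, -0.0738, 0.1061]
orientation: [0.0, 1.0, -0.0, 0.0]
wrist_force: [0.3, 0.1, 0.6]
finger_gap: 0.0852
```

```bash
python3 -c "
from h import *
c=np.load('pics/w4.npz');p=np.load('pics/w4p.npz')
print(wr(320,194,.1,c,p['t'],p['r']))
to(.6577,-.0735,.043,0)
"
```

```text
[0.56330451 0.1575251  0.1       ]
t 10.5 tcp [ 0.6568 -0.0738  0.1061] yaw -0.02 shift cm [ 0.08 -0.03  6.31] turn -0.02 F [0.3 0.1 0.6] gap 0.0852 tilt 0.05
```

Call:
apply_moves(moves=[[[0.1,0,2],0,1],[[0.1,0,4],0,1],[[0.1,0,5.5],0,1],[[0.1,0,6.3],0,1],[[0.1,0,6.3],0,1],[[0.1,0,6.3],0,0.5],[[0.1,0,6.3],0,0.5],[[0.1,0,6.3],0,0.5],[[0.1,0,6.3],0,0.5],[[0.1,0,6.3],0,0.5]])

```text
clock: 11.75
tcp_pos: [0.6581, -0.0739, 0.0435]
orientation: [0.0, 1.0, -0.0, 0.001]
wrist_force: [-0.2, 0.8, 5.1]
finger_gap: 0.0648
```

Call:
apply_moves(moves=[[[0,0,0],0,0.5],[[0,0,-1],0,0.5],[[0,0,-4],0,0.5],[[0,0,-8],0,0.5],[[0,0,-12],0,0.5],[[0,0,-16],0,0.5],[[-2.2,-5.5,-17],0,0.5],[[-4.4,-11,-17],0,0.5],[[-6.6,-16.5,-17],0,0.5],[[-8.8,-22,-17],0,0.5]])

```text
clock: 13.0
tcp_pos: [0.5684, 0.1478, 0.2126]
orientation: [-0.0, 1.0, -0.0, 0.0]
wrist_force: [0.0, 1.0, -1.0]
finger_gap: 0.0647
```

```bash
python3 -c "
from h import *
to(.5635,.1545,.1,0)
s=env.get_state(); c=snap('wrist','w5'); np.savez('pics/w5p.npz',t=s['tcp_pos'],r=R())
to(.5635,.1545,.1,0)"
```

```text
t 13.0 tcp [0.5684 0.1478 0.2126] yaw -0.05 shift cm [-0.49 -0.67 11.26] turn -0.05 F [ 0.  1. -1.] gap 0.0647 tilt 0.01
t 13.05 tcp [0.5648 0.1543 0.2127] yaw 0.31 shift cm [-0.09  0.03 11.27] turn 0.31 F [-4.2  2.5 -1.3] gap 0.0648 tilt 0.31
```

View pics/w5.png

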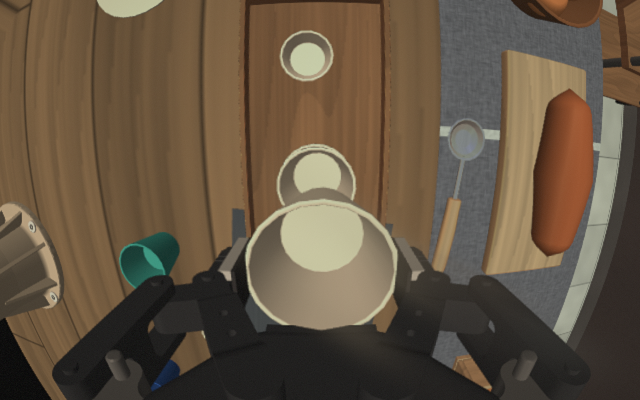

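Call:
apply_moves(moves=[[[-0.4,-0.5,0],0,0.5],[[-0.4,-0.5,1],0,0.5],[[-0.4,-0.5,3],0,0.5],[[-0.4,-0.5,5],0,0.5],[[-0.4,-0.5,6],0,0.5],[[-0.4,-0.5,6],0,0.5],[[-0.4,-0.5,6],0,0.5],[[-0.4,-0.5,6],0,0.5],[[-0.4,-0.5,6],0,0.5],[[-0.4,-0.5,6],0,0.5]])

```text
clock: 14.3
tcp_pos: [0.5656, 0.1514, 0.1527]
orientation: [-0.0, 1.0, -0.0, 0.0]
wrist_force: [0.1, -0.2, -1.8]
finger_gap: 0.0649
```

```bash
python3 -c "
from h import *
to(.5637,.1545,.1,0)"
```

```text
t 14.3 tcp [0.5656 0.1514 0.1527] yaw -0.01 shift cm [-0.19 -0.31  5.27] turn -0.01 F [ 0.1 -0.2 -1.8] gap 0.0649 tilt 0.04
```

Call:
apply_moves(moves=[[[-0.2,-0.3,0],0,0.5],[[-0.2,-0.3,2],0,0.5],[[-0.2,-0.3,4],0,0.5],[[-0.2,-0.3,4.7],0,0.5],[[-0.2,-0.3,5.1],0,0.5],[[-0.2,-0.3,5.1],0,0.5],[[-0.2,-0.3,5.1],0,0.8],[[-0.2,-0.3,5.1],0,0.9],[[-0.2,-0.3,5.1],0,1],[[-0.2,-0.3,5.1],0,1]])

```text
clock: 15.55
tcp_pos: [0.5635, 0.1543, 0.1015]
orientation: [-0.0, 1.0, -0.0, 0.0]
wrist_force: [-0.2, -0.3, -0.9]
finger_gap: 0.0853
```

Call:
apply_moves(moves=[[[0,0,0],0,1],[[0,0,-2],0,1],[[0,0,-6],0,1],[[0,0,-9],0,1],[[0,0,-9],0,1],[[0,0,-9],0,1],[[0,0,-9],0,1],[[0,0,-9],0,1],[[0,0,-9],0,1],[[0,0,-9],0,1]])

```text
clock: 16.8
tcp_pos: [0.5634, 0.1543, 0.1911]
orientation: [-0.0, 1.0, -0.0, -0.0]
wrist_force: [0.4, -0.4, -0.2]
finger_gap: 0.0854
```

```bash
python3 -c "
from h import *
to(.54,-.2952,.19,0)
s=env.get_state(); c=snap('wrist','w6'); np.savez('pics/w6p.npz',t=s['tcp_pos'],r=R())"
```

```text
t 16.8 tcp [0.5634 0.1543 0.1911] yaw -0.02 shift cm [-2.32 44.95  0.11] turn -0.02 F [ 0.4 -0.4 -0.2] gap 0.0854 tilt 0.02
```

View pics/w6.png

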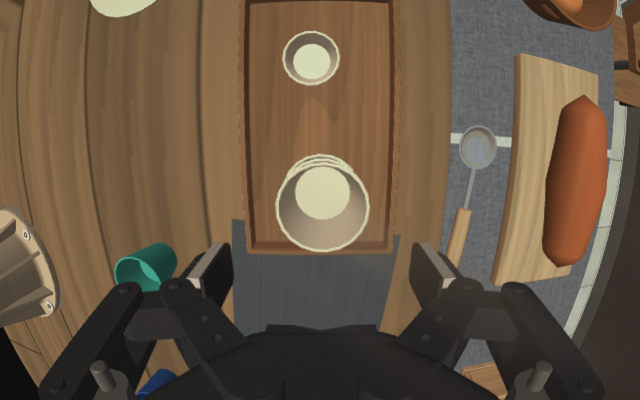

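Call:
apply_moves(moves=[[[-0.3,5.5,0],0,1],[[-0.6,11,0],0,1],[[-0.9,16.5,0],0,1],[[-1.2,22,0],0,1],[[-1.5,27.5,0],0,1],[[-1.8,33,0],0,1],[[-2.1,38.5,0],0,1],[[-2.3,43,0],0,1],[[-2.3,44,0],0,1],[[-2.3,44,0],0,1]])

```text
clock: 18.1
tcp_pos: [0.54, -0.2859, 0.191]
orientation: [-0.0, 1.0, -0.001, -0.0]
wrist_force: [0.1, -0.2, -0.9]
finger_gap: 0.0853
```

```bash
python3 -c "
from h import *
c=np.load('pics/w6.npz');p=np.load('pics/w6p.npz')
print(wr(322,203,.124,c,p['t'],p['r']))
to(.54,-.2952,.043,0)
s=env.get_state(); c=snap('wrist','w7'); np.savez('pics/w7p.npz',t=s['tcp_pos'],r=R())
to(.54,-.2952,.043,0)
"
```

```text
[0.56308617 0.15882347 0.124     ]
t 18.1 tcp [ 0.54   -0.2859  0.191 ] yaw -0.09 shift cm [ 0.    0.94 14.8 ] turn -0.09 F [ 0.1 -0.2 -0.9] gap 0.0853 tilt 0.05
t 18.15 tcp [ 0.5401 -0.2849  0.1911] yaw -0.01 shift cm [-1.000e-02  1.040e+00  1.481e+01] turn -0.01 F [-0.8  0.7  0.3] gap 0.0854 tilt 0.06
```

View pics/w7.png

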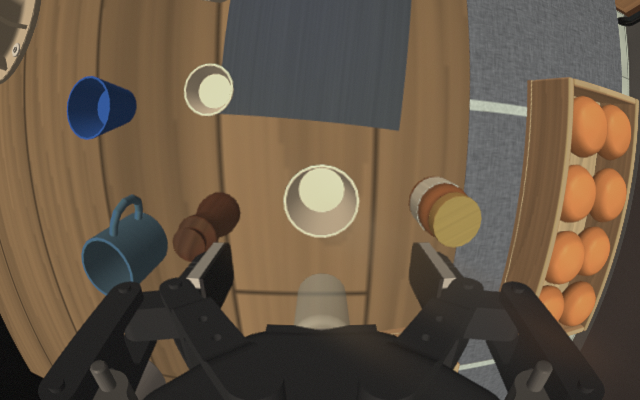

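```bash
python3 -c "
from h import *
c=np.load('pics/w7.npz');p=np.load('pics/w7p.npz')
print(wr(321,165,.07,c,p['t'],p['r']),wr(321,237,.07,c,p['t'],p['r']),wr(210,89,.036,c,p['t'],p['r']))
"
```

```text
[ 0.53906604 -0.26308323  0.07      ] [ 0.53909676 -0.32963112  0.07      ] [ 0.42983462 -0.19071277  0.036     ]
```

Call:
apply_moves(moves=[[[0,1.0,0],0,1],[[0,1.0,4],0,1],[[0,1.0,8],0,1],[[0,1.0,12],0,1],[[0,1.0,14],0,1],[[0,1.0,14.8],0,1],[[0,1.0,14.8],0,1],[[0,1.0,14.8],0,0.5],[[0,1.0,14.8],0,0.5],[[0,1.0,14.8],0,0.5]])

```text
clock: 19.4
tcp_pos: [0.5412, -0.2965, 0.0454]
orientation: [0.001, 1.0, -0.0, 0.001]
wrist_force: [-1.4, 1.0, 5.9]
finger_gap: 0.066
```

Call:
apply_moves(moves=[[[0,0,0],0,0.5],[[0,0,0],0,0.5],[[0,0,-1],0,0.5],[[0,0,-5],0,0.5],[[0,0,-9],0,0.5],[[0,0,-13],0,0.5],[[0,0,-17],0,0.5],[[0,0,-19],0,0.5],[[0,0,-19],0,0.5],[[0,0,-19],0,0.5]])

```text
clock: 20.65
tcp_pos: [0.5399, -0.2954, 0.2324]
orientation: [-0.0, 1.0, -0.0, -0.0]
wrist_force: [0.1, 0.1, -1.1]
finger_gap: 0.0663
```

```bash
python3 -c "
from h import *
to(.5637,.1545,.235,0)"
```

```text
t 20.65 tcp [ 0.5399 -0.2954  0.2324] yaw -0.02 shift cm [  2.37 -44.99  -0.22] turn -0.02 F [ 0.1  0.1 -1.1] gap 0.0663 tilt 0.07
```

Call:
apply_moves(moves=[[[0.3,-5.5,0],0,0.5],[[0.6,-11,0],0,0.5],[[0.9,-16.5,0],0,0.5],[[1.2,-22,0],0,0.5],[[1.5,-27.5,0],0,0.5],[[1.8,-33,0],0,0.5],[[2.1,-38.5,0],0,0.5],[[2.3,-43,0],0,0.5],[[2.4,-45,0],0,0.5],[[2.4,-45,0],0,0.5]])

```text
clock: 21.9
tcp_pos: [0.5638, 0.1551, 0.232]
orientation: [0.0, 1.0, 0.001, -0.001]
wrist_force: [-0.5, 0.0, -0.9]
finger_gap: 0.0665
```

```bash
python3 -c "
from h import *
to(.5637,.1545,.126,0)
s=env.get_state(); c=snap('wrist','w8'); np.savez('pics/w8p.npz',t=s['tcp_pos'],r=R())
"
```

```text
t 21.9 tcp [0.5638 0.1551 0.232 ] yaw 0.1 shift cm [1.00e-02 5.00e-02 1.06e+01] turn 0.1 F [-0.5  0.  -0.9] gap 0.0665 tilt 0.12
```

View pics/w8.png

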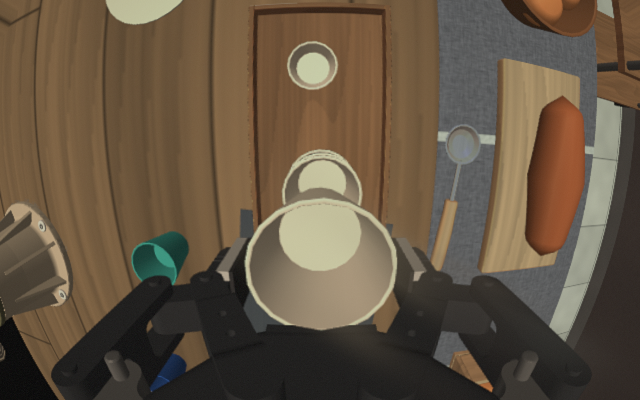

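Call:
apply_moves(moves=[[[0,0,2],0,0.5],[[0,0,4],0,0.5],[[0,0,6],0,0.5],[[0,0,8],0,0.5],[[0,0,9.4],0,0.5],[[0,0,10.1],0,0.5],[[0,0,10.5],0,0.5],[[0,0,10.6],0,0.5],[[0,0,10.6],0,0.5],[[0,0,10.6],0,0.5]])

```text
clock: 23.2
tcp_pos: [0.5647, 0.1544, 0.1278]
orientation: [-0.0, 1.0, -0.0, 0.0]
wrist_force: [-0.6, 0.4, -1.0]
finger_gap: 0.0664
```

Call:
apply_moves(moves=[[[0,0,0],0,0.8],[[0,0,0],0,0.9],[[0,0,0],0,1],[[0,0,0],0,1],[[0,0,-2],0,1],[[0,0,-5],0,1],[[0,0,-8],0,1],[[0,0,-8],0,1],[[0,0,-8],0,1],[[0,0,-8],0,1]])

```text
clock: 24.45
tcp_pos: [0.5637, 0.1542, 0.2059]
orientation: [0.0, 1.0, -0.0, -0.001]
wrist_force: [0.6, 0.3, 0.0]
finger_gap: 0.0853
```

```bash
python3 -c "
from h import *
to(.4285,-.067,.19,0)
s=env.get_state(); c=snap('wrist','w9'); np.savez('pics/w9p.npz',t=s['tcp_pos'],r=R())
snap('scene','s9')"
```

```text
t 24.45 tcp [0.5637 0.1542 0.2059] yaw -0.02 shift cm [-13.51  22.12   1.63] turn -0.02 F [0.6 0.3 0. ] gap 0.0853 tilt 0.13
```

View pics/w9.png

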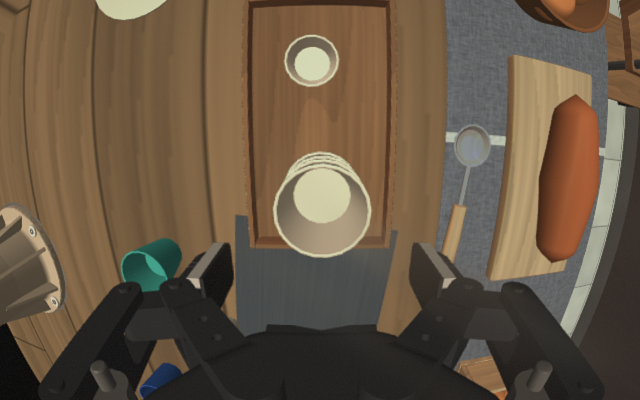

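View pics/s9.png

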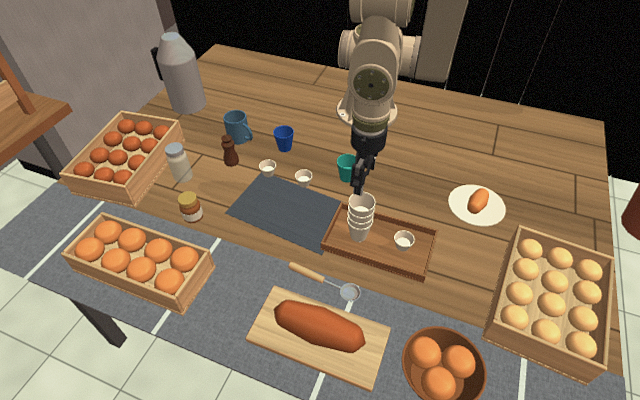

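Call:
apply_moves(moves=[[[-3,5,0],0,1],[[-6,10,0],0,1],[[-9,15,0],0,1],[[-12,20,0],0,1],[[-13.5,22.1,0],0,1],[[-13.5,22.1,3],0,1],[[-13.5,22.1,8],0,1],[[-13.5,22.1,10],0,1],[[-13.5,22.1,10],0,1],[[-13.5,22.1,10],0,1]])

```text
clock: 25.8
tcp_pos: [0.4299, -0.0668, 0.108]
orientation: [0.0, 1.0, -0.0, 0.0]
wrist_force: [0.6, -0.2, -0.6]
finger_gap: 0.0852
```

```bash
python3 -c "
from h import *
to(.4285,-.067,.02,0)
s=env.get_state(); c=snap('wrist','w10'); np.savez('pics/w10p.npz',t=s['tcp_pos'],r=R())
"
```

```text
t 25.8 tcp [ 0.4299 -0.0668  0.108 ] yaw -0.02 shift cm [-0.14  0.02  8.8 ] turn -0.02 F [ 0.6 -0.2 -0.6] gap 0.0852 tilt 0.05
```

View pics/w10.png

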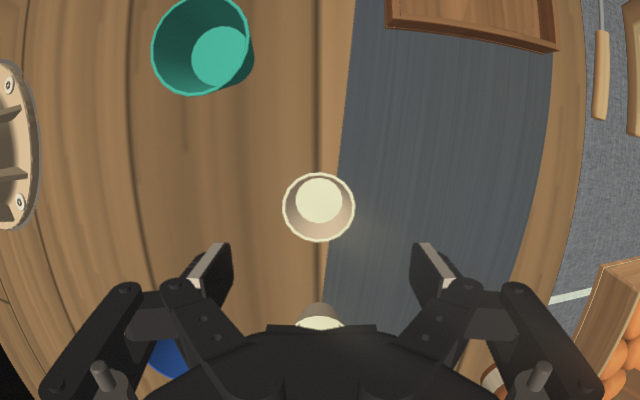

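```bash
python3 -c "
from h import *
c=np.load('pics/w10.npz');p=np.load('pics/w10p.npz')
for u,v in [(319,172),(319,242),(282,207),(355,207)]: print(wr(u,v,.036,c,p['t'],p['r']))
"
```

```text
[ 0.42761502 -0.04104521  0.036     ]
[ 0.42753634 -0.09431929  0.036     ]
[ 0.40068779 -0.06677451  0.036     ]
[ 0.4537231  -0.06679342  0.036     ]
```

x 0.4275, y -0.0675. Lower 8.7 cm, x -0.2, y +0.05.

Call:
apply_moves(moves=[[[-0.2,0.05,3],0,1],[[-0.2,0.05,6],0,1],[[-0.2,0.05,8],0,1],[[-0.2,0.05,8.8],0,1],[[-0.2,0.05,8.8],0,1],[[-0.2,0.05,8.8],0,0.4],[[-0.2,0.05,8.8],0,0.4],[[-0.2,0.05,8.8],0,0.4],[[-0.2,0.05,8.8],0,0.4],[[-0.2,0.05,8.8],0,0.4]])

```text
clock: 27.1
tcp_pos: [0.4281, -0.0675, 0.0208]
orientation: [0.0, 1.0, -0.0, 0.001]
wrist_force: [-2.5, 0.1, 10.5]
finger_gap: 0.0515
```

Call:
apply_moves(moves=[[[0,0,0],0,0.4],[[0,0,0],0,0.4],[[0,0,-1],0,0.4],[[0,0,-4],0,0.4],[[0,0,-9],0,0.4],[[0,0,-14],0,0.4],[[0,0,-19],0,0.4],[[0,0,-24],0,0.4],[[0,0,-24],0,0.4],[[0,0,-24],0,0.4]])

```text
clock: 28.35
tcp_pos: [0.4271, -0.0671, 0.2592]
orientation: [-0.0, 1.0, -0.0, 0.0]
wrist_force: [0.5, 0.2, -1.6]
finger_gap: 0.0513
```

```bash
python3 -c "
from h import *
to(.5535,.2755,.235,0)
s=env.get_state(); c=snap('wrist','w11'); np.savez('pics/w11p.npz',t=s['tcp_pos'],r=R())
"
```

```text
t 28.35 tcp [ 0.4271 -0.0671  0.2592] yaw -0.03 shift cm [ 12.63 -34.26   2.42] turn -0.03 F [ 0.5  0.2 -1.6] gap 0.0513 tilt 0.01
```

View pics/w11.png

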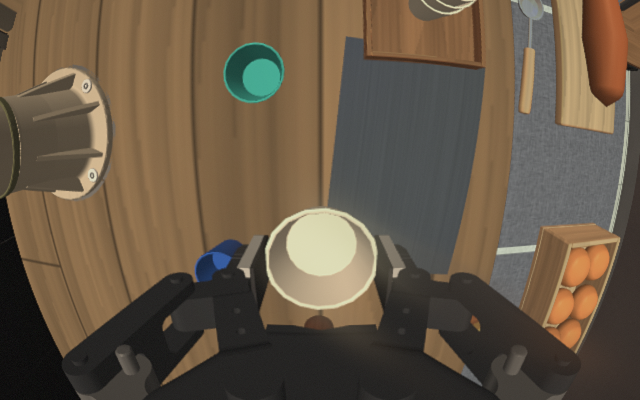

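Call:
apply_moves(moves=[[[1.8,-5,0],0,0.4],[[3.6,-10,0],0,0.4],[[5.5,-15,0],0,0.4],[[7.3,-20,0],0,0.4],[[9.2,-25,0],0,0.4],[[11,-30,0],0,0.4],[[12.6,-34.3,0],0,0.4],[[12.6,-34.3,0],0,0.4],[[12.6,-34.3,2],0,0.4],[[12.6,-34.3,4],0,0.4]])

```text
clock: 29.65
tcp_pos: [0.5525, 0.2747, 0.2175]
orientation: [0.001, 1.0, -0.0, -0.001]
wrist_force: [1.4, 0.4, 0.1]
finger_gap: 0.0515
```

```bash
python3 -c "
from h import *
to(.5535,.2755,.044,0)
s=env.get_state(); c=snap('wrist','w12'); np.savez('pics/w12p.npz',t=s['tcp_pos'],r=R())
snap('top','t12')"
```

```text
t 29.65 tcp [0.5525 0.2747 0.2175] yaw -0.05 shift cm [ 0.14 -0.1  17.34] turn -0.05 F [1.4 0.4 0.1] gap 0.0515 tilt 0.15
```

View pics/w12.png

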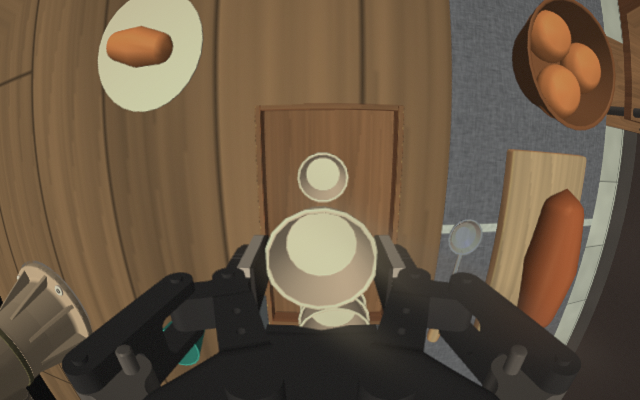

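View pics/t12.png

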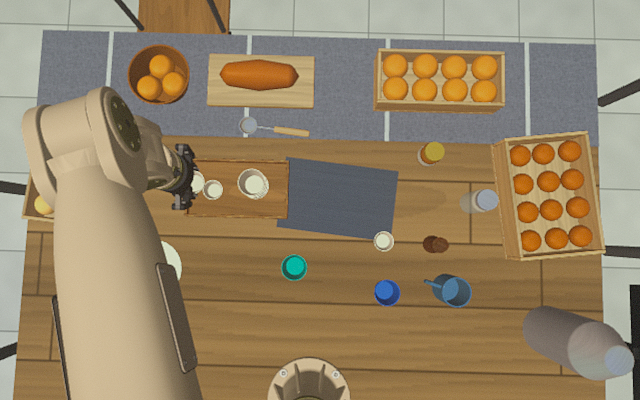

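```bash
python3 -c "
from h import *
c=np.load('pics/w12.npz');p=np.load('pics/w12p.npz')
for u,v,dz in [(323,152,.042),(323,202,.042),(298,177,.042),(348,177,.042),(321,208,.23),(321,308,.23)]: print(wr(u,v,dz,c,p['t'],p['r']))
"
```

```text
[0.55255411 0.30165193 0.042     ]
[0.55260974 0.24808113 0.042     ]
[0.52637774 0.27533548 0.042     ]
[0.57877832 0.27539017 0.042     ]
[0.55155051 0.30048751 0.23      ]
[0.55153134 0.24733338 0.23      ]
```

Call:
apply_moves(moves=[[[0.1,-0.1,4],0,0.4],[[0.1,-0.1,8],0,0.4],[[0.1,-0.1,12],0,0.4],[[0.1,-0.1,14.5],0,0.4],[[0.1,-0.1,16],0,0.4],[[0.1,-0.1,16.8],0,0.4],[[0.1,-0.1,17.2],0,0.4],[[0.1,-0.1,17.4],0,0.4],[[0.1,-0.1,17.4],0,0.4],[[0.1,-0.1,17.4],0,0.4]])

```text
clock: 31.0
tcp_pos: [0.5548, 0.2769, 0.0459]
orientation: [-0.0, 1.0, -0.0, 0.0]
wrist_force: [-0.1, -0.0, -0.2]
finger_gap: 0.0513
```

Call:
apply_moves(moves=[[[0,0,0],0,0.65],[[0,0,0],0,0.75],[[0,0,0],0,0.85],[[0,0,0],0,1],[[0,0,0],0,1],[[0,0,-3],0,1],[[0,0,-8],0,1],[[0,0,-13],0,1],[[0,0,-17],0,1],[[0,0,-17],0,1]])

```text
clock: 32.25
tcp_pos: [0.5566, 0.2775, 0.2197]
orientation: [-0.001, 1.0, -0.0, 0.004]
wrist_force: [0.6, 0.4, -0.6]
finger_gap: 0.0855
```

```bash
python3 -c "
from h import *
to(.4285,-.19,.2,0)
s=env.get_state(); c=snap('wrist','w13'); np.savez('pics/w13p.npz',t=s['tcp_pos'],r=R())
"
```

```text
t 32.25 tcp [0.5566 0.2775 0.2197] yaw -0.02 shift cm [-12.8   46.76   1.75] turn -0.02 F [ 0.6  0.4 -0.6] gap 0.0855 tilt 0.45
```

View pics/w13.png

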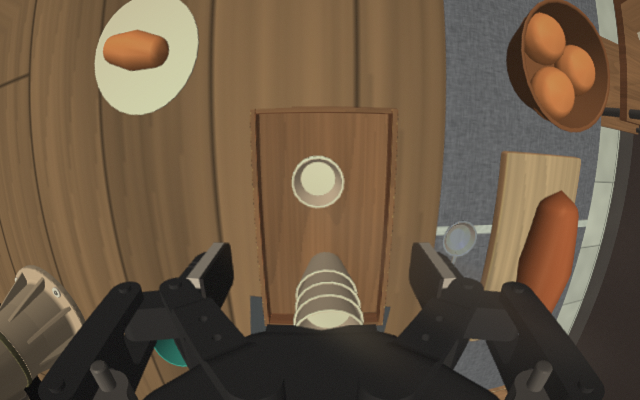

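Call:
apply_moves(moves=[[[-1.5,5.5,-1],0,1],[[-3,11,-1],0,1],[[-4.5,16.5,-1],0,1],[[-6,22,-1],0,1],[[-7.5,27.5,-1],0,1],[[-9,33,-1],0,1],[[-10.5,38.5,-1],0,1],[[-12,44,-1],0,1],[[-12.8,46.8,0],0,1],[[-12.8,46.8,3],0,1]])

```text
clock: 33.55
tcp_pos: [0.426, -0.1936, 0.1845]
orientation: [0.0, 1.0, -0.002, 0.0]
wrist_force: [-0.4, 0.7, 0.6]
finger_gap: 0.0852
```

Call:
apply_moves(moves=[[[0,0,2],0,1],[[0,0,4],0,1],[[0,0,6],0,1],[[0,0,8],0,1],[[0,0,8],0,1],[[0,0,8],0,1],[[0,0,8],0,1],[[0,0,8],0,1],[[0,0,8],0,1],[[0,0,8],0,1]])

```text
clock: 34.8
tcp_pos: [0.4264, -0.1912, 0.1055]
orientation: [0.0, 1.0, -0.0, 0.0]
wrist_force: [-0.6, -0.2, -0.8]
finger_gap: 0.0854
```

```bash
python3 -c "
from h import *
to(.4285,-.19,.02,0)
s=env.get_state(); c=snap('wrist','w14'); np.savez('pics/w14p.npz',t=s['tcp_pos'],r=R())
"
```

```text
t 34.8 tcp [ 0.4264 -0.1912  0.1055] yaw -0.02 shift cm [ 0.21 -0.12  8.55] turn -0.02 F [-0.6 -0.2 -0.8] gap 0.0854 tilt 0.02
```

View pics/w14.png

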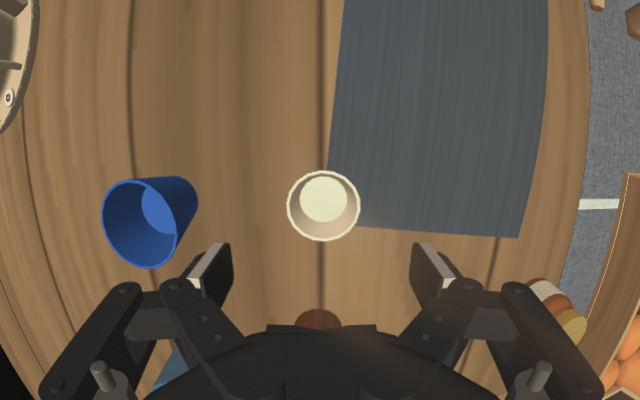

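```bash
python3 -c "
from h import *
c=np.load('pics/w14.npz');p=np.load('pics/w14p.npz')
for u,v,dz in [(323.5,170,.036),(323.5,241,.036),(287,206,.036),(360,206,.036),(198,200,0),(195,205,.02),(182,225,.07)]: print(wr(u,v,dz,c,p['t'],p['r']))
c=np.load('pics/top0.npz');print(atz(c,387,293,.07))
"
```

```text
[ 0.42714488 -0.16352344  0.036     ]
[ 0.42728269 -0.21676684  0.036     ]
[ 0.40105062 -0.18961372  0.036     ]
[ 0.45341725 -0.18962841  0.036     ]
[ 0.31759914 -0.19547635  0.        ]
[ 0.32308283 -0.19402475  0.02      ]
[ 0.3341083  -0.19269172  0.07      ]
[ 0.29490046 -0.19418911  0.07      ]
```

Call:
apply_moves(moves=[[[0.1,-0.1,3],0,1],[[0.1,-0.1,6],0,1],[[0.1,-0.1,8],0,1],[[0.1,-0.1,8.5],0,1],[[0.1,-0.1,8.5],0,1],[[0.1,-0.1,8.5],0,0.4],[[0.1,-0.1,8.5],0,0.4],[[0.1,-0.1,8.5],0,0.4],[[0.1,-0.1,8.5],0,0.4],[[0.1,-0.1,8.5],0,0.4]])

```text
clock: 36.1
tcp_pos: [0.428, -0.1906, 0.0215]
orientation: [0.001, 1.0, -0.0, 0.001]
wrist_force: [-0.6, 0.2, 6.9]
finger_gap: 0.0507
```

Call:
apply_moves(moves=[[[0,0,0],0,0.4],[[0,0,0],0,0.4],[[0,0,-1],0,0.4],[[0,0,-4],0,0.4],[[0,0,-9],0,0.4],[[0,0,-14],0,0.4],[[0,0,-19],0,0.4],[[0,0,-24],0,0.4],[[0,0,-24],0,0.4],[[0,0,-24],0,0.4]])

```text
clock: 37.35
tcp_pos: [0.427, -0.19, 0.2602]
orientation: [-0.0, 1.0, -0.0, 0.0]
wrist_force: [0.1, 0.2, -0.9]
finger_gap: 0.0505
```

```bash
python3 -c "
from h import *
to(.5535,.2757,.235,0)
s=env.get_state(); c=snap('wrist','w15'); np.savez('pics/w15p.npz',t=s['tcp_pos'],r=R())
snap('top','t15')"
```

```text
t 37.35 tcp [ 0.427  -0.19    0.2602] yaw -0.03 shift cm [ 12.62 -46.58   2.52] turn -0.03 F [ 0.1  0.2 -0.9] gap 0.0505 tilt 0.01
```

View pics/t15.png

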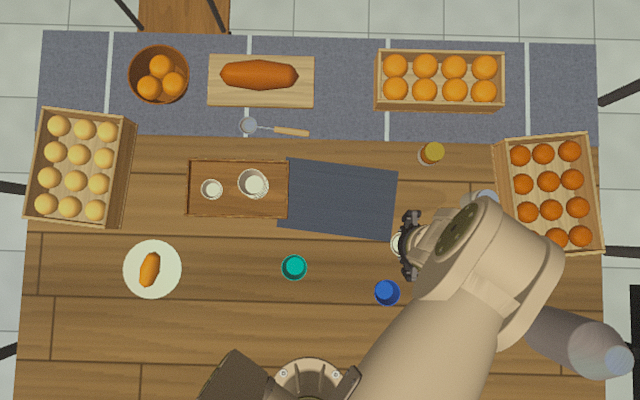

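Call:
apply_moves(moves=[[[1.5,-5.5,0],0,0.4],[[3,-11,0],0,0.4],[[4.5,-16.5,0],0,0.4],[[6,-22,0],0,0.4],[[7.5,-27.5,0],0,0.4],[[9,-33,0],0,0.4],[[10.5,-38.5,0],0,0.4],[[12,-44,0],0,0.4],[[12.6,-46.6,0],0,0.4],[[12.6,-46.6,0],0,0.4]])

```text
clock: 38.7
tcp_pos: [0.5527, 0.2775, 0.2576]
orientation: [0.001, 1.0, 0.001, -0.002]
wrist_force: [0.4, -1.0, -2.0]
finger_gap: 0.0509
```

Call:
apply_moves(moves=[[[0,0,1],0,0.4],[[0,0,3],0,0.4],[[0,0,4],0,0.4],[[0,0,4],0,0.4],[[0,0,4],0,0.4],[[0,0,4],0,0.4],[[0,0,4],0,0.4],[[0,0,4],0,0.4],[[0,0,4],0,0.4],[[0,0,4],0,0.4]])

```text
clock: 39.95
tcp_pos: [0.5535, 0.2758, 0.2203]
orientation: [-0.0, 1.0, -0.0, 0.0]
wrist_force: [0.4, -0.2, -1.8]
finger_gap: 0.0507
```

```bash
python3 -c "
from h import *
to(.5535,.2757,.061,0)
s=env.get_state(); c=snap('wrist','w16'); np.savez('pics/w16p.npz',t=s['tcp_pos'],r=R())
"
```

```text
t 39.95 tcp [0.5535 0.2758 0.2203] yaw -0.02 shift cm [0.000e+00 1.000e-02 1.593e+01] turn -0.02 F [ 0.4 -0.2 -1.8] gap 0.0507 tilt 0.0
```

View pics/w16.png

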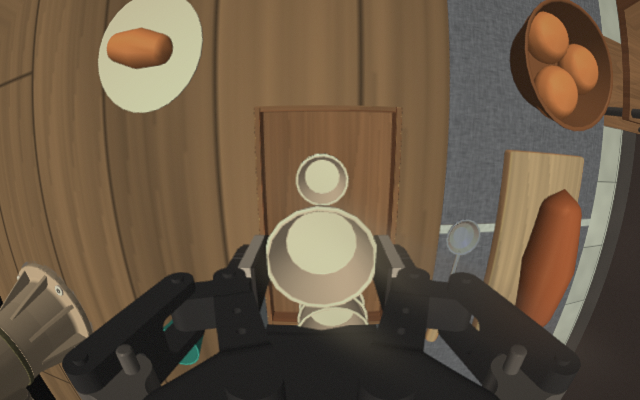

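Call:
apply_moves(moves=[[[0,0,4],0,0.4],[[0,0,8],0,0.4],[[0,0,11],0,0.4],[[0,0,13.5],0,0.4],[[0,0,15],0,0.4],[[0,0,15.7],0,0.4],[[0,0,16],0,0.4],[[0,0,16.1],0,0.4],[[0,0,16.1],0,0.4],[[0,0,16.1],0,0.4]])

```text
clock: 41.25
tcp_pos: [0.5538, 0.2759, 0.0599]
orientation: [-0.0, 1.0, -0.0, 0.0]
wrist_force: [-0.8, 0.3, -1.0]
finger_gap: 0.0505
```

Call:
apply_moves(moves=[[[0,0,0],0,0.4],[[0,0,0],0,0.65],[[0,0,0],0,0.75],[[0,0,0],0,0.9],[[0,0,0],0,1],[[0,0,-3],0,1],[[0,0,-8],0,1],[[0,0,-13],0,1],[[0,0,-17],0,1],[[0,0,-17],0,1]])

```text
clock: 42.5
tcp_pos: [0.5555, 0.2765, 0.2337]
orientation: [-0.001, 1.0, -0.0, 0.004]
wrist_force: [0.2, 0.6, -0.4]
finger_gap: 0.0854
```

```bash
python3 -c "
from h import *
to(.56,.42,.2,0)
s=env.get_state(); c=snap('wrist','w17'); np.savez('pics/w17p.npz',t=s['tcp_pos'],r=R())
snap('scene','s17')"
```

```text
t 42.5 tcp [0.5555 0.2765 0.2337] yaw -0.03 shift cm [  0.42 -14.34   3.41] turn -0.03 F [ 0.2  0.6 -0.4] gap 0.0854 tilt 0.45
```

View pics/w17.png

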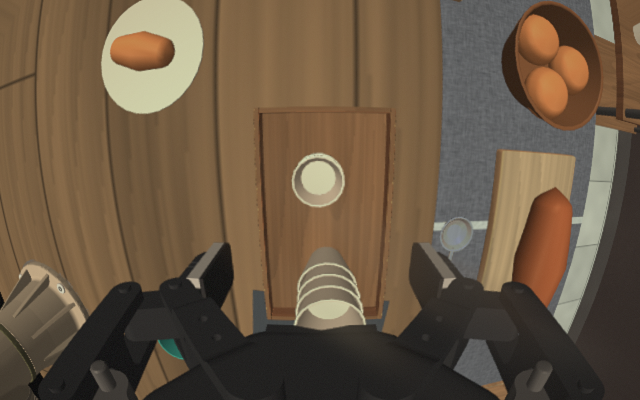

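View pics/s17.png

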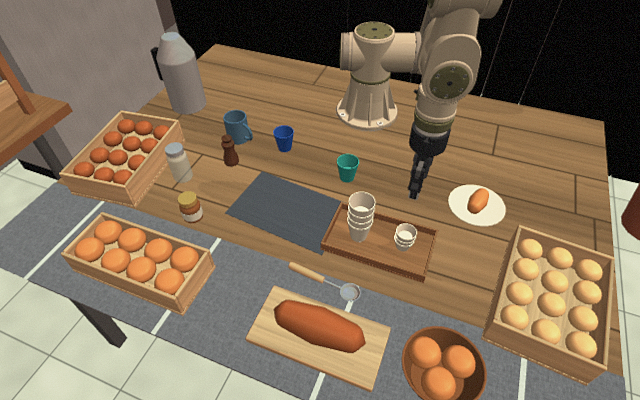

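```bash
python3 -c "
from h import *
c=np.load('pics/top0.npz');print(atz(c,136,115,.0),atz(c,128,225,0),atz(c,118,170,.08))
p=np.load('pics/w17p.npz');c=np.load('pics/w17.npz')
for u,v,z in [(259,108,.03),(392,108,.03),(385,316,.03),(267,318,.03),(318,180,.072)]: print(wr(u,v,z,c,p['t'],p['r']))
"
python3 - <<'E'
import cv2
a=cv2.imread('pics/t15.png')
cv2.imwrite('pics/t15a.png',cv2.resize(a[135:265,180:310],None,fx=4.5,fy=4.5,interpolation=cv2.INTER_CUBIC))
E
```

```text
[0.76445563 0.51417039 0.        ] [0.45140758 0.51677888 0.        ] [0.59392164 0.51594809 0.08      ]
[0.48631373 0.35132216 0.03      ]
[0.63508548 0.35179601 0.03      ]
[0.64469394 0.07650688 0.03      ]
[0.48049867 0.07434367 0.03      ]
[0.55224111 0.27749467 0.072     ]
```

View pics/t15a.png

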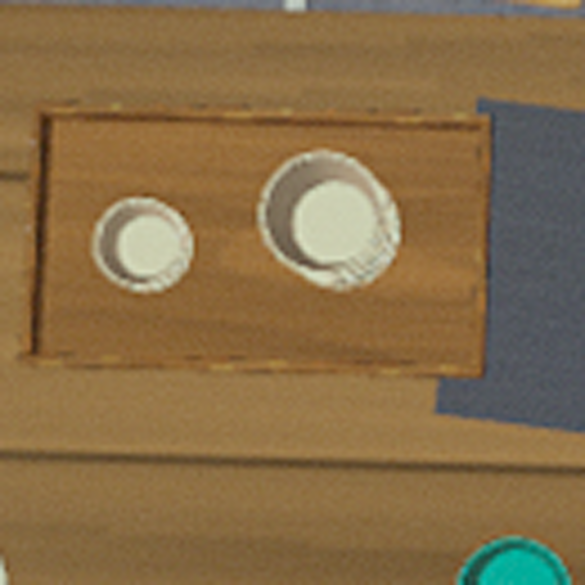

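Call:
apply_moves(moves=[[[0.2,-5,0],0,1],[[0.4,-10,0],0,1],[[0.4,-10.9,0],0,1],[[0.4,-10.9,2],0,1],[[0.4,-10.9,6],0,1],[[0.4,-10.9,10],0,1],[[0.4,-10.9,14],0,1],[[0.4,-10.9,16],0,1],[[0.4,-10.9,16],0,1],[[0.4,-10.9,16],0,1]])

```text
clock: 43.85
tcp_pos: [0.5578, 0.3844, 0.0697]
orientation: [-0.0, 1.0, -0.0, 0.0]
wrist_force: [0.7, -0.5, 0.9]
finger_gap: 0.0854
```

```bash
python3 -c "
from h import *
to(.56,.385,.002,0.4)
s=env.get_state(); c=snap('wrist','w18'); np.savez('pics/w18p.npz',t=s['tcp_pos'],r=R())
snap('top','t18')"
```

```text
t 43.85 tcp [0.5578 0.3844 0.0697] yaw -0.05 shift cm [ 0.22 -0.06  6.77] turn -0.45 F [ 0.7 -0.5  0.9] gap 0.0854 tilt 0.01
```

View pics/w18.png

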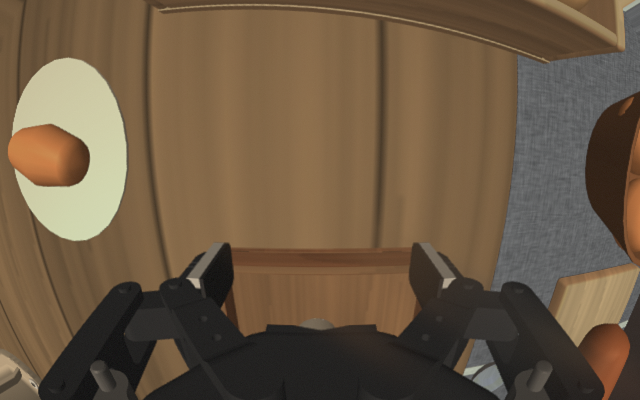

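View pics/t18.png

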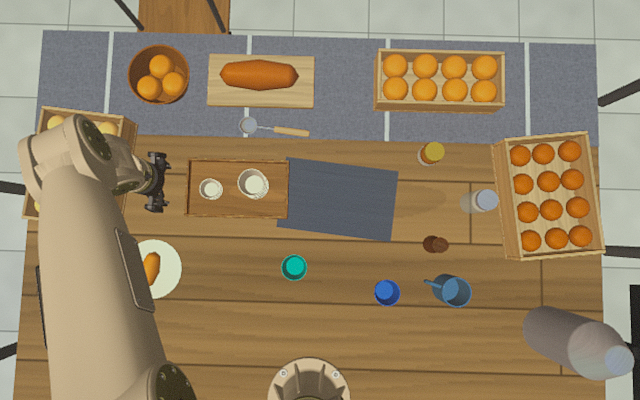

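Call:
apply_moves(moves=[[[0.2,0,2],0,1],[[0.2,0,4],-0.4,1],[[0.2,0,5.5],-0.4,1],[[0.2,0,6.3],-0.4,1],[[0.2,0,6.7],-0.4,1],[[0.2,0,6.7],-0.4,1],[[0.2,0.4,6.7],-0.4,1],[[0.2,0.8,6.7],-0.4,1],[[0.2,1.0,6.7],-0.4,1],[[0.2,1.0,6.7],-0.4,1]])

```text
clock: 45.2
tcp_pos: [0.5596, 0.3745, 0.0025]
orientation: [-0.0, 1.0, 0.003, 0.0]
wrist_force: [-0.2, 0.6, -0.5]
finger_gap: 0.0856
```

```bash
python3 -c "
from h import *
to(.56,.365,.002,0.4)
s=env.get_state(); c=snap('wrist','w19'); np.savez('pics/w19p.npz',t=s['tcp_pos'],r=R())
a=snap('top','t19')['pixels'][:,:,::-1]
cv2.imwrite('pics/t19a.png',cv2.resize(a[135:265,130:310],None,fx=4.4,fy=4.4,interpolation=cv2.INTER_CUBIC))"
```

```text
t 45.2 tcp [0.5596 0.3745 0.0025] yaw 0.35 shift cm [0.03 0.95 0.05] turn -0.05 F [-0.2  0.6 -0.5] gap 0.0856 tilt 0.01
```

View pics/w19.png

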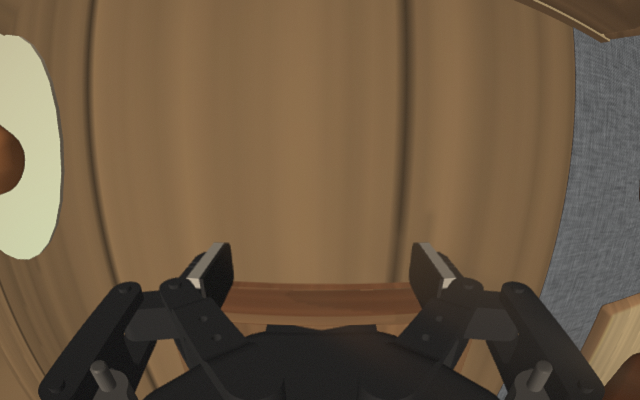

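View pics/t19a.png

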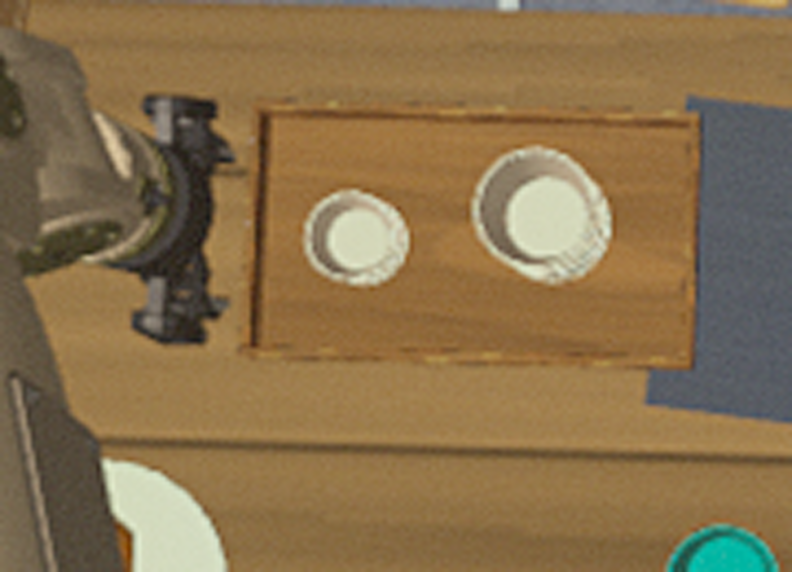

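```bash
cat > plan.py <<'E'
from h import *
import sys
# tray centre path param s (m), heading th
th0,th1=np.radians(.4),np.radians(-5.8)
def path(L=.136,s0=.02,S=.2775,C0=(.560,.211),ds=.001):
    C=np.array(C0,float); out=[]; s=0
    while s<=S+1e-9:
        th=th0 if s<s0 else (th1 if s>s0+L else th0+(th1-th0)*(s-s0)/L)
        out.append((s,C.copy(),th)); C=C+ds*np.array([np.sin(th),-np.cos(th)]); s+=ds
    return out
def rows(sa,step=.005,d=.151,n=10,z=.002,P=None):
    s=env.get_state(); r=R(); cy=np.degrees(np.arctan2(r[1,0],r[0,0])); P=P or path()
    for k in range(1,n+1):
        i=min(int(round((sa+step*k)*1000)),len(P)-1); ss,C,th=P[i]
        T=C+d*np.array([-np.sin(th),np.cos(th)])
        sh=r.T@(np.array([T[0],T[1],z])-s['tcp_pos'])*100
        print(round(ss,3),np.round(sh,2),round(cy-np.degrees(th),2))
    print('endC',C)
E
python3 -c "
from plan import *
print(path()[-1]); to(.56,.365,.002); rows(-.01,step=.005)"
```

```text
(0.2770000000000002, array([ 0.54156248, -0.06516537]), np.float64(-0.10122909661567112))
t 45.3 tcp [0.5596 0.3748 0.0024] yaw 0.37 shift cm [0.04 0.98 0.04] turn None F [0.9 0.2 0.3] gap 0.0855 tilt 0.01
0.273 [-0.42 28.57  0.04] 6.17
0 [-0.07  1.28  0.04] -0.03
0.005 [-0.07  1.78  0.04] -0.03
0.01 [-0.07  2.28  0.04] -0.03
0.015 [-0.07  2.78  0.04] -0.03
0.02 [-0.07  3.28  0.04] -0.03
0.025 [-0.01  3.78  0.04] 0.2
0.03 [0.05 4.28 0.04] 0.43
0.035 [0.1  4.78 0.04] 0.65
0.04 [0.16 5.28 0.04] 0.88
endC [0.56012808 0.1710007 ]
```

Call:
apply_moves(moves=[[[0,0.3,0],0,1],[[0,0.6,0],0,1],[[0,0.9,0],0,1],[[0,1.2,0],0,1],[[0,1.5,0],0,1],[[0,1.8,0],0,1],[[0,2.1,0],0,1],[[0,2.4,0],0,1],[[0,2.8,0],0,1],[[0,3.2,0],0,1]])

```text
clock: 46.55
tcp_pos: [0.5597, 0.3444, 0.0023]
orientation: [-0.002, 1.0, 0.004, 0.0]
wrist_force: [-0.1, 6.2, -0.7]
finger_gap: 0.0856
```

```bash
python3 -c "
from h import *
to(.56,.365,.002,0.4)
a=snap('top','t20')['pixels'][:,:,::-1]
cv2.imwrite('pics/t20a.png',cv2.resize(a[135:265,130:310],None,fx=4.4,fy=4.4,interpolation=cv2.INTER_CUBIC))"
```

```text
t 46.55 tcp [0.5597 0.3444 0.0023] yaw 0.45 shift cm [ 0.04 -2.06  0.04] turn 0.05 F [-0.1  6.2 -0.7] gap 0.0856 tilt 0.19
```

View pics/t20a.png

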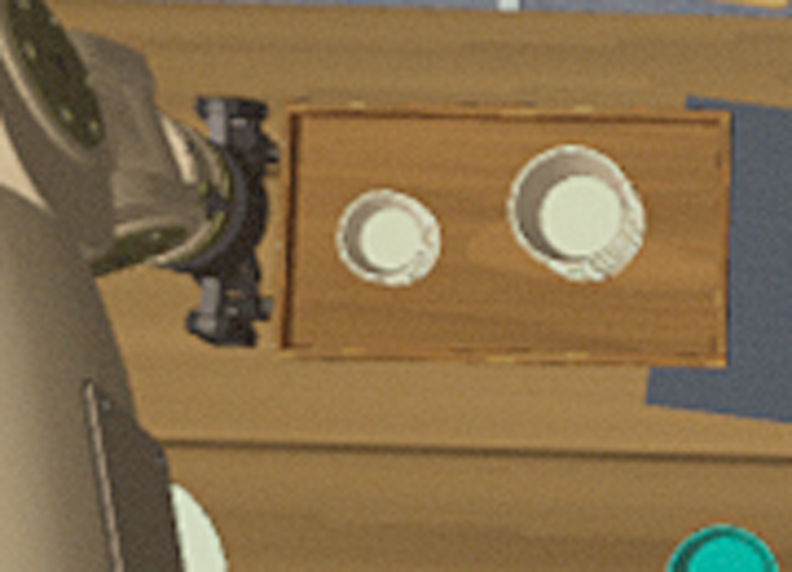

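```bash
python3 -c "
from plan import *
rows(.02,step=.005,d=.153)"
```

```text
0.025 [-0.01  0.47  0.03] 0.26
0.03 [0.05 0.97 0.03] 0.48
0.035 [0.11 1.48 0.03] 0.71
0.04 [0.16 1.98 0.03] 0.94
0.045 [0.21 2.48 0.03] 1.17
0.05 [0.26 2.98 0.02] 1.4
0.055 [0.31 3.48 0.02] 1.62
0.06 [0.36 3.98 0.02] 1.85
0.065 [0.4  4.48 0.02] 2.08
0.07 [0.44 4.99 0.02] 2.31
endC [0.55951406 0.1410077 ]
```

Call:
apply_moves(moves=[[[0,0.4,0],0.2,1],[[0.05,0.9,0],0.4,1],[[0.1,1.4,0],0.6,1],[[0.15,1.9,0],0.9,1],[[0.2,2.4,0],1.1,1],[[0.25,2.9,0],1.3,1],[[0.3,3.4,0],1.6,1],[[0.35,3.9,0],1.8,1],[[0.4,4.4,0],2.0,1],[[0.45,4.9,0],2.3,1]])

```text
clock: 47.85
tcp_pos: [0.5647, 0.2951, 0.0023]
orientation: [-0.001, 1.0, -0.016, 0.0]
wrist_force: [0.8, 6.1, -1.8]
finger_gap: 0.0856
```

```bash
python3 -c "
from plan import *
to(.56,.365,.002,0.4)
rows(.069,step=.005,d=.153)
a=snap('top','t21')['pixels'][:,:,::-1]
cv2.imwrite('pics/t21a.png',cv2.resize(a[135:265,150:330],None,fx=4.4,fy=4.4,interpolation=cv2.INTER_CUBIC))"
```

```text
t 47.85 tcp [0.5647 0.2951 0.0023] yaw -1.87 shift cm [-0.69 -6.97  0.05] turn -2.27 F [ 0.8  6.1 -1.8] gap 0.0856 tilt 0.16
0.074 [0.04 0.52 0.03] 0.2
0.079 [0.1  1.02 0.03] 0.42
0.084 [0.15 1.52 0.03] 0.65
0.089 [0.21 2.02 0.03] 0.88
0.094 [0.26 2.52 0.03] 1.11
0.099 [0.31 3.02 0.03] 1.33
0.104 [0.36 3.52 0.02] 1.56
0.109 [0.41 4.02 0.02] 1.79
0.114 [0.45 4.53 0.02] 2.02
0.119 [0.49 5.03 0.02] 2.25
endC [0.55697237 0.09207677]
```

View pics/t21a.png

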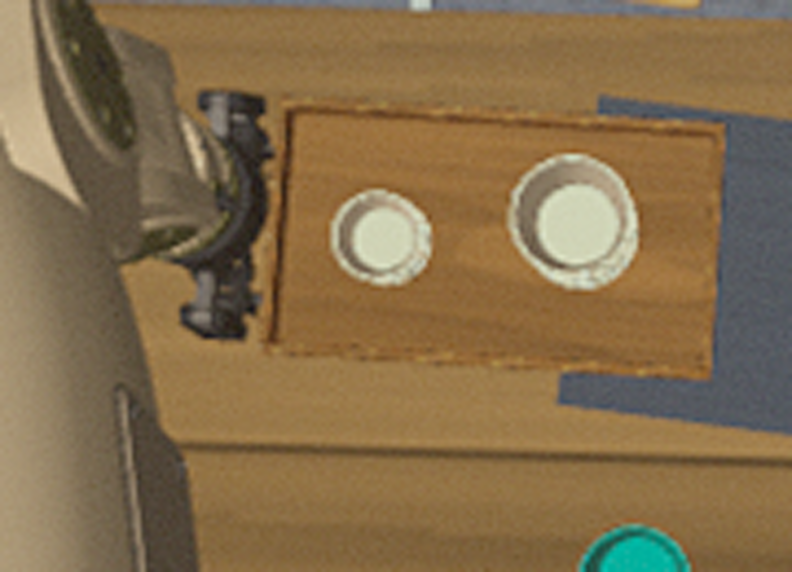

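Following well.

Call:
apply_moves(moves=[[[0.05,0.5,0],0.2,1],[[0.1,1.0,0],0.4,1],[[0.15,1.5,0],0.65,1],[[0.2,2.0,0],0.9,1],[[0.25,2.5,0],1.1,1],[[0.3,3.0,0],1.3,1],[[0.35,3.5,0],1.55,1],[[0.4,4.0,0],1.8,1],[[0.45,4.5,0],2.0,1],[[0.5,5.0,0],2.25,1]])

```text
clock: 49.15
tcp_pos: [0.5679, 0.2448, 0.0023]
orientation: [-0.001, 0.999, -0.036, 0.0]
wrist_force: [1.7, 5.4, -1.9]
finger_gap: 0.0853
```

```bash
python3 -c "
from plan import *
to(.56,.365,.002,0.4)
rows(.119,step=.005,d=.153)
a=snap('top','t22')['pixels'][:,:,::-1]
cv2.imwrite('pics/t22a.png',cv2.resize(a[135:265,180:360],None,fx=4.4,fy=4.4,interpolation=cv2.INTER_CUBIC))"
```

```text
t 49.15 tcp [0.5679 0.2448 0.0023] yaw -4.12 shift cm [ -1.66 -11.93   0.06] turn -4.52 F [ 1.7  5.4 -1.9] gap 0.0853 tilt 0.13
0.124 [0.06 0.51 0.03] 0.22
0.129 [0.12 1.01 0.03] 0.45
0.134 [0.18 1.51 0.03] 0.68
0.139 [0.23 2.01 0.03] 0.9
0.144 [0.28 2.51 0.03] 1.13
0.149 [0.33 3.01 0.03] 1.36
0.154 [0.38 3.52 0.03] 1.59
0.159 [0.39 4.02 0.02] 1.68
0.164 [0.38 4.52 0.02] 1.68
0.169 [0.36 5.02 0.02] 1.68
endC [0.55247656 0.04228175]
```

View pics/t22a.png

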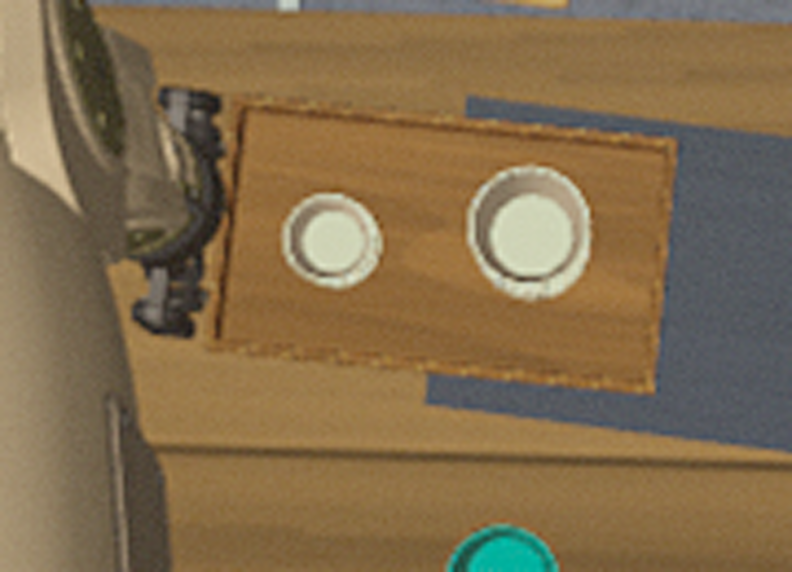

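```bash
cat >> h.py <<'E'
def tray(fn,ox,oy,pts,sc=4.4):
    c=np.load('pics/%s.npz'%fn)
    T=[atz(c,ox+(x+.5)/sc-.5,oy+(y+.5)/sc-.5,.03)[:2] for x,y in pts]
    a=lambda d:round(np.degrees(np.arctan2(d[1],d[0])),2)
    print('tray',np.mean(T,0),'sides',[round(np.linalg.norm(T[i]-T[i-1]),4) for i in range(4)],'yaw',a(T[0]-T[1])-90,a(T[3]-T[2])-90,a(T[1]-T[2]),a(T[0]-T[3]))
E
python3 -c "
from h import *
tray('t22',180,135,[(237,97),(677,143),(652,391),(209,347)])"
```

```text
tray [0.55809448 0.09294439] sides [np.float64(0.157), np.float64(0.2764), np.float64(0.1552), np.float64(0.275)] yaw -4.439999999999998 -4.069999999999993 -4.35 -3.83
```

Call:
apply_moves(moves=[[[0.05,0.5,0],0.2,1],[[0.1,1.0,0],0.4,1],[[0.15,1.5,0],0.65,1],[[0.2,2.0,0],0.9,1],[[0.25,2.5,0],1.1,1],[[0.3,3.0,0],1.3,1],[[0.35,3.5,0],1.55,1],[[0.35,4.0,0],1.65,1],[[0.35,4.5,0],1.65,1],[[0.35,5.0,0],1.65,1]])

```text
clock: 50.45
tcp_pos: [0.5677, 0.1945, 0.0023]
orientation: [-0.001, 0.999, -0.05, 0.0]
wrist_force: [0.0, 6.3, -2.2]
finger_gap: 0.0855
```

```bash
python3 -c "
from plan import *
to(.56,.365,.002,0.4)
rows(.169,step=.005,d=.153)"
```

```text
t 50.45 tcp [0.5677 0.1945 0.0023] yaw -5.78 shift cm [ -2.48 -16.88   0.07] turn -6.18 F [ 0.   6.3 -2.2] gap 0.0855 tilt 0.12
0.174 [0.02 0.5  0.03] 0.02
0.179 [0.02 1.   0.03] 0.02
0.184 [0.02 1.5  0.03] 0.02
0.189 [0.02 2.   0.03] 0.02
0.194 [0.02 2.5  0.03] 0.02
0.199 [0.02 3.   0.03] 0.02
0.204 [0.02 3.5  0.02] 0.02
0.209 [0.02 4.   0.02] 0.02
0.214 [0.02 4.5  0.02] 0.02
0.219 [0.02 5.   0.02] 0.02
endC [ 0.54742375 -0.00746229]
```

Call:
apply_moves(moves=[[[0,0.5,0],0,1],[[0,1.0,0],0,1],[[0,1.5,0],0,1],[[0,2.0,0],0,1],[[0,2.5,0],0,1],[[0,3.0,0],0,1],[[0,3.5,0],0,1],[[0,4.0,0],0,1],[[0,4.5,0],0,1],[[0,5.0,0],0,1]])

```text
clock: 51.7
tcp_pos: [0.5626, 0.1448, 0.0023]
orientation: [-0.001, 0.999, -0.05, -0.0]
wrist_force: [1.4, 5.5, -2.2]
finger_gap: 0.0856
```

```bash
python3 -c "
from plan import *
to(.56,.365,.002,0.4)
rows(.219,step=.005,d=.153)
a=snap('top','t23')['pixels'][:,:,::-1]
cv2.imwrite('pics/t23a.png',cv2.resize(a[135:265,240:420],None,fx=4.4,fy=4.4,interpolation=cv2.INTER_CUBIC))"
```

```text
t 51.7 tcp [0.5626 0.1448 0.0023] yaw -5.77 shift cm [ -2.48 -21.88   0.08] turn -6.17 F [ 1.4  5.5 -2.2] gap 0.0856 tilt 0.12
0.224 [0.03 0.5  0.03] 0.03
0.229 [0.03 1.   0.03] 0.03
0.234 [0.03 1.5  0.03] 0.03
0.239 [0.03 2.   0.03] 0.03
0.244 [0.03 2.5  0.03] 0.03
0.249 [0.03 3.   0.03] 0.03
0.254 [0.03 3.5  0.02] 0.03
0.259 [0.03 4.   0.02] 0.03
0.264 [0.03 4.5  0.02] 0.03
0.269 [0.02 5.   0.02] 0.03
endC [ 0.54237093 -0.05720633]
```

View pics/t23a.png

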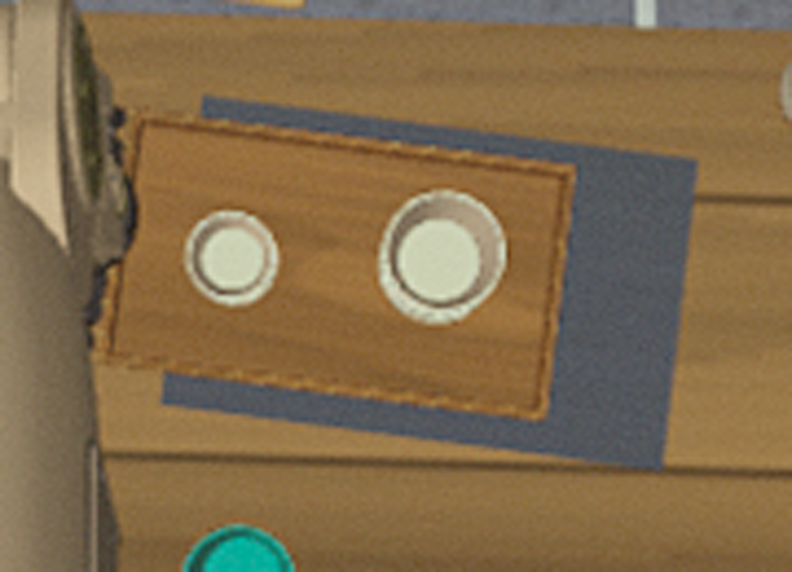

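Call:
apply_moves(moves=[[[0,0.5,0],0,1],[[0,1.0,0],0,1],[[0,1.5,0],0,1],[[0,2.0,0],0,1],[[0,2.5,0],0,1],[[0,3.0,0],0,1],[[0,3.5,0],0,1],[[0,4.0,0],0,1],[[0,4.4,0],0,1],[[0,4.7,0],0,1]])

```text
clock: 53.0
tcp_pos: [0.5578, 0.098, 0.0023]
orientation: [-0.001, 0.999, -0.05, -0.0]
wrist_force: [-0.3, 6.3, -1.4]
finger_gap: 0.0854
```

Call:
apply_moves(moves=[[[0,0.2,0],0,1],[[0,0.4,0],0,1],[[0,0.6,0],0,1],[[0,0.8,0],0,1],[[0,0.9,0],0,1],[[0,1.0,0],0,1],[[0,1.0,0],0,1],[[0,0.8,0],0,1],[[0,0,0],0,1],[[0,-1.0,0],0,1]])

```text
clock: 54.25
tcp_pos: [0.559, 0.1072, 0.0024]
orientation: [0.0, 0.999, -0.051, 0.0]
wrist_force: [-0.1, -0.4, 0.5]
finger_gap: 0.0853
```

```bash
python3 -c "
from plan import *
to(.56,.365,.002,0.4)
a=snap('top','t24')['pixels'][:,:,::-1]
cv2.imwrite('pics/t24a.png',cv2.resize(a[135:265,240:420],None,fx=4.4,fy=4.4,interpolation=cv2.INTER_CUBIC))"
```

```text
t 54.25 tcp [0.559  0.1072 0.0024] yaw -5.86 shift cm [ -2.53 -25.66   0.03] turn -6.26 F [-0.1 -0.4  0.5] gap 0.0853 tilt 0.02
```

View pics/t24a.png

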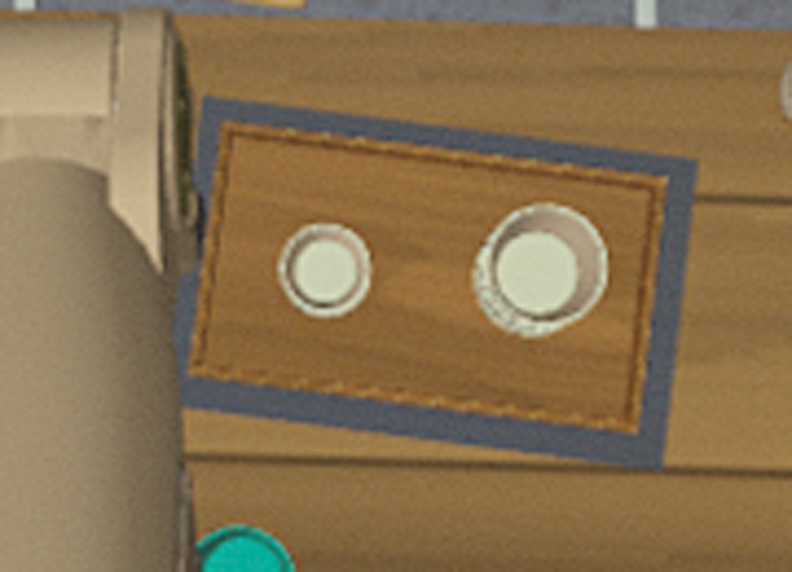

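Call:
apply_moves(moves=[[[0,-1,0],0,1],[[0,-2,0],0,1],[[0,-3,0],0,1],[[0,-4,0],0,1],[[0,-4,-4],0,1],[[0,-4,-8],0,1],[[0,-4,-12],0,1],[[0,-4,-16],0,1],[[0,-10,-20],0,1],[[0,-16,-20],0,1]])

```text
clock: 55.55
tcp_pos: [0.5767, 0.2616, 0.2059]
orientation: [-0.001, 0.999, -0.052, 0.003]
wrist_force: [1.5, 0.3, -0.4]
finger_gap: 0.0856
```

Call:
apply_moves(moves=[[[0,-2,0],0,1],[[0,-5,0],0,1],[[0,-8,0],0,1],[[0,-8,0],0,1],[[0,-8,0],0,1],[[0,-8,0],0,1],[[0,-8,0],0,1],[[0,-8,0],0,1],[[0,-8,0],0,1],[[0,-8,0],0,1]])

```text
clock: 56.8
tcp_pos: [0.5827, 0.34, 0.202]
orientation: [-0.0, 0.999, -0.051, 0.0]
wrist_force: [-0.1, 0.7, 0.4]
finger_gap: 0.0853
```

```bash
python3 -c "
from plan import *
tray('t24',240,135,[(223,121),(666,178),(637,433),(190,375)])
to(.56,.365,.002,0.4)
snap('scene','s25')
a=snap('top','t25')['pixels'][:,:,::-1]
cv2.imwrite('pics/t25a.png',cv2.resize(a[120:270,240:420],None,fx=4,fy=4,interpolation=cv2.INTER_CUBIC))"
```

```text
tray [ 0.54232203 -0.0621508 ] sides [np.float64(0.1596), np.float64(0.2783), np.float64(0.1595), np.float64(0.2776)] yaw -5.819999999999993 -5.790000000000006 -5.73 -5.49
t 56.8 tcp [0.5827 0.34   0.202 ] yaw -5.83 shift cm [-2.51 -2.25 20.  ] turn -6.23 F [-0.1  0.7  0.4] gap 0.0853 tilt 0.01
```

View pics/t25a.png

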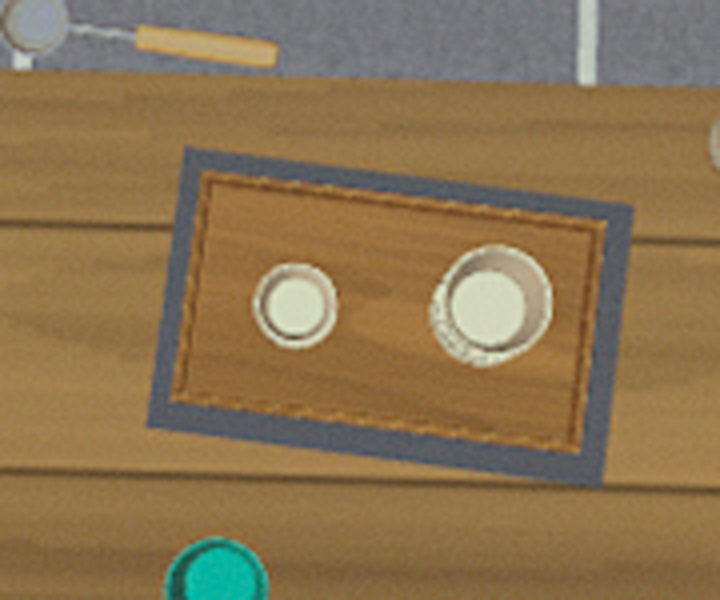

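View pics/s25.png

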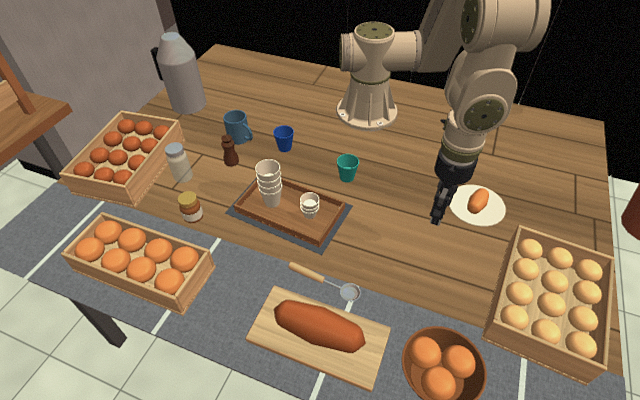

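```bash
python3 -c "
import cv2
a=cv2.imread('pics/s25.png');cv2.imwrite('pics/s25a.png',cv2.resize(a[150:255,220:360],None,fx=5.5,fy=5.5,interpolation=cv2.INTER_CUBIC))"
```

```text
(no output)
```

View pics/s25a.png

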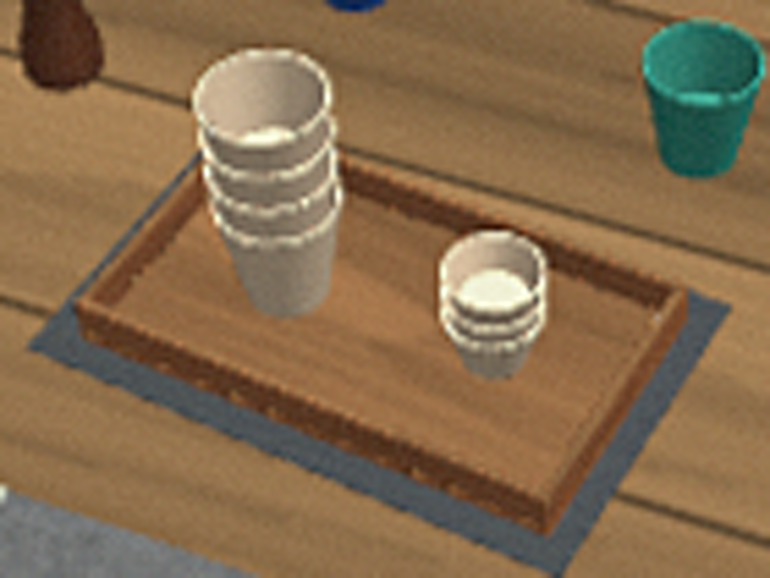

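```bash
python3 -c "
from h import *
print(env.hand_in())"
```

```text
the job is handed in; nothing more can be done
None
```

I nested the three stray beakers onto the tray beaker and the two stray bowls onto the tray bowl. I then pushed the loaded tray with the open fingers onto the mat, retreated, and handed the job in at about 57 s; the system reports no verdict.

**Final checks in the top and scene pictures:**
- **Tray position:** the centre is at about (0.542, -0.062) and the mat's at (0.5415, -0.0657), so they are about 4 mm apart (limit 20 mm).
- **Tray angle:** about -5.7°, against the mat's -5.8° (limit about 8°).
- **Stacks:** both stand upright in the tray with evenly spaced rims. I judged the nesting by eye from the spacing and did not measure the heights.
- **Bystanders:** none showed any visible movement, though I did not measure their positions.
- **Robot:** it is clear of everything, with wrist force near zero. I did not see any knock to the tray.

**One disagreement:** the wrist camera put the top of the beaker stack 3–4 mm further along y than the top camera's position for its base. I put this down to calibration and viewing angle. It did not affect the nesting.

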